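Weigh a specimen on the column spring scale

ROBOT

A 6-joint arm with a two-finger parallel gripper is mounted at the origin on a cart in front of the work surface, level with it; the furniture and walls round the work are solid. World frame = base frame: x ahead of the robot, y to its left, z up, the work surface at z = 0. Lengths are in m, angles in rad, forces in N, time in s.
With the tool pointing down it reaches from about 0.375 to 0.9 m from the base axis. Payload 3.1 kg.
Tool frame: the origin (TCP) lies midway between the tips of the shut fingers; the grasp point (between the pads) lies robot.tcp_to_grasp behind it (robot.tcp_to_grasp is the distance from the TCP to the grasp point, in m); z points along the fingers, y is the direction in which the jaws open and shut (so a half turn about z gives the same grasp; the last joint's range is limited). The gripper opens to 87 mm and grips with 3 to 60 N. Pads are 19 mm wide; open, the fingers measure 117 mm over their backs; the gripper's body (75 mm by 190 mm) begins 51 mm behind the grasp point.
Start: joints at [-1.498, 0.527, 1.433, -0, 1.181, -0.178], TCP at [0.155, -0.605, 0.223] pointing down, gripper open.
Joint ranges: [-3.08, 3.08], [-0.75, 2.2], [0.22, 2.44], [-1.43, 4.57], [0, 2.65], [-2.85, 2.85]. Speed limits (rad/s): [2.79, 2.79, 3.14, 3.14, 3.14, 3.14].

INTERFACE

Orientations are given as a unit quaternion [x, y, z, w].
In Python, from rig import robot, cams, nets gives the robot as it stands. The module is installed in compiled form; this text tells all that it offers.
- The arm moves only by the tool play_rows, never from a script. Its argument "commands" is a list of rows, each an object of numbers: "x", "y", "z": the shift along the tool's x, y, z in mm; "spin": the turn about the tool's z in rad. In form: [{"x": .., "y": .., "z": .., "spin": ..}, ...]. A call has 1 to 8 rows; each row shifts and turns the pose as measured when the row begins, along the tool's axes as they then stand; what a row does not reach is not made up. A row lasts 1/10 s, in which the tool goes at most 50 mm and 8.59 degrees, less where a joint would pass 70% of its speed; a pose out of reach is approached as far as the arm can. A call is refused whole if a number of a shift passes 50 or a number of a turn 0.15, either way. A call with a gripper value outside its range is refused whole. "grip" is the opening, from 0 (shut) to 1 (fully open), set as the call begins (left out, the last holds). The fingers move at their own pace and stop on an object; "newtons" is the grip in N (left out, the last holds). Time passes only in rows, so rows that do not move let the fingers close. It gives the time, the measured TCP pose, the force and the opening at its end, in the units of the state.
- robot.get_obs(): the state, without advancing time (a new reading comes with each control period).
- cams.camera(name): name is "scene" or "side" or "wrist"; returns a dict with "img" (400x640x3 uint8, red, green, blue), "fx", "fy", "cx", "cy" (pixels), "world_to_cam" (4x4, takes a point from world to camera coordinates); the wrist camera has in their place "mount" (4x4, takes a point from camera to tool coordinates, whose origin is the TCP and whose axes are the flange's). Camera axes: x right, y up, looking along -z (the intrinsics and any distortion apply to the point x, -y, -z); pixel columns grow to the right and rows downward; lengths in m; the calibration is good to about 2 mm. A picture is of the moment at which its call begins: read the wrist's pose just before it. There is no depth.
- robot.hand_in(): hands the job in, once; it reports no verdict.
Trained networks look in a picture, given as the dict that the camera call returned (one of the last four; its "shot" number tells which), for a name from the list of things; names that differ only in an ending like _2 or _b are one class to them, and where a whole thing is asked for, a point or a joint stands for the part that bears it (a point fixed in the world has none). Each returns a list of dicts, best first, with "conf" (0 to 1); they miss things now and then, are a little off and sometimes report something else, mostly with a low value. They report only what shows in the picture. A call takes as long as a camera call. They do not tell look-alikes from the thing itself.
- nets.outline_of(picture, name): "region" (400x640 bool, what is visible of it) and "pixel" ([column, row] in pixels, amid what is visible of it).
The state is a dict: "time": time; "q": joint angles; "joint_velocities": joint speeds; "joint_torque": joint torques, N m; "position": TCP position; "tool_rot": TCP orientation; "ft_force": force on the tool from outside, world axes, zero at the start; "moment": the same for the moment, N m; "grip_width": finger opening in m.
Only numpy, scipy, OpenCV 4.12 (cv2) and the standard library are available. Lean on these libraries where they do the work, as an engineer would, in place of code of your own. Each camera call takes 0.05 s, during which the arm holds its last target.

TASK

Weigh the coral specimen in its pan: hang the pan by its wire stirrup in the seat of the spring scale's hook, handing the load over to the spring so gently that the hook neither bounces nor is pushed lower than the weight alone takes it, because the drag pointer keeps the lowest position as the reading. Let go and leave it hanging until it is still for a second or two, then lift the pan off the hook and stand it back on the rubber mat, with the specimen still in it and the pointer left at its reading. Do not touch the pointer and leave the other things where they are.

Things in the scene. Friction and masses are not known exactly. Their poses are not given: they have to be found in the camera images.
- scale: Column spring scale, fixed: white column 46 x 66 mm (x, y), 292 mm high plus an 11 mm screw, on a grey base plate 205 x 110 mm whose top is 14 mm above the desk. Origin on the desk under the centre of the column; its -x axis points from the column to the side on which the hook sticks out (the graduated front); z up. The base plate reaches from 148 mm in front of the origin to 58 mm behind it.
- hook_seat (a point): The lowest point of the hook's upper side, where the stirrup's top must rest; it moves with the hook. The hook is a steel wire 5 mm thick that runs level out of the column's front (14 mm above the seat), dips to the seat 130 mm in front of the column's centre and turns up to a tip 11 mm further out from the column, whose top is 14 mm above the seat; this U is 13 mm wide inside at 11 mm above the seat. With no load the seat is 246 mm above the desk. Axes as the scale's.
- hook (a joint): Sinking of the hook in m: 0 without load, at most 0.115. A spring carries it: it starts to sink at 0.15 N and then sinks 22 mm for each further newton, lightly damped, so a load let go too early dips well below its rest position and bounces. The full load is 1.7 to 4.8 N, not known beforehand.
- drag_pointer (a joint): Drag pointer in m, on the scale's front: the hook takes it along downwards, and it stays at the lowest position the hook has had. Reads as joint hook (at most 13 mm at the start). With the load hanging still, it should not be more than 4 mm lower than the hook.
- hook_index (a point): Mark on the hook's slider, at the column's front, level with the drag pointer's mark when the slider touches the pointer.
- pointer_mark (a point): Mark of the drag pointer at the column's front.
- pan: Steel weighing pan with a wire stirrup, loose: round pan 82 mm across and 14 mm deep; the stirrup, of 5 mm wire, rises from the rim at y = +42.5 mm and y = -42.5 mm and its crossbar runs along the pan's y, rising to the middle like a low gable. On top of the middle stands a black flat grip, 12 mm thick in y, 18 mm wide in x, from 123 to 175 mm above the pan's underside. Origin at the centre of the underside, z up.
- pan_grip (a point): Centre of the black grip, where the pan is to be grasped, 152 mm above the pan's underside; axes as the pan's.
- pan_eye (a point): Underside of the crossbar's middle, 112 mm above the pan's underside: this rests in the hook's seat when the pan hangs (40 mm below point pan_grip).
- pan_floor (a point): Centre of the pan's inner floor, 2.5 mm above its underside.
- specimen_centre (a point): Centre of the coral specimen, a rough lump of 47 x 62 x 36 mm lying loose in the pan; heavy for its size (60 to 360 g).
- mat_centre (a point): Centre of the top of the round rubber mat, fixed on the desk, 112 mm across, 3 mm thick; the pan stands on it.
- vial_centre (a point): Centre of a closed glass sample vial, 23 mm across and 62 mm tall, standing by.
- can_centre (a point): Centre of a black screw can, 57 mm across and 68 mm tall, standing by.
There are look-alikes about, which are no part of the job. What is meant by the part that bears mat_centre is not orange, and is the smaller of those in its own colour.

How it is judged:
On the way:
1. the pan hangs free and still by its stirrup in the hook's seat, the specimen in it, and the drag pointer is not more than 4.5 mm below the hook (distance between pan_eye and hook_seat below 0.012 m and contact force between pan and hook above 1 N and contact force between each of the arm, the fingers and pan below 0.05 N and linear speed of pan below 0.04 m/s and velocity of joint hook between -0.012 and 0.012 m/s and distance between specimen_centre and pan_floor below 0.035 m and z of pointer_mark in the frame of hook_index above -0.0045 m), for 1 s.
At the end, for the whole second after the job is handed in: The pan stands upright (within 3 degrees) and at rest on the mat, its centre within 30 mm of the mat's, the specimen lies in it, the hook is back at zero (within 4 mm) and the drag pointer is still down at its reading (horizontal distance between pan and mat_centre below 0.03 m and z of pan in the frame of mat_centre below 0.004 m and angle between pan's own z axis and vertical below 0.06 rad and linear speed of pan below 0.02 m/s and distance between specimen_centre and pan_floor below 0.035 m and value of joint hook below 0.004 m and value of joint drag_pointer above 0.02 m); the robot touches nothing.
It fails at once if the hook is loaded far beyond the specimen's weight (more than 8 N on it) (contact force between pan and hook above 8 N).
It fails at once if the robot touches the drag pointer (contact force between any of the fingers, the arm and drag_pointer above 0.2 N).
It fails at once if the pan is dropped or slammed down on the mat (more than 60 N) (contact force between pan and mat above 60 N).
It fails at once if the vial or the can is moved by more than 20 mm (distance of any of vial_centre, can_centre from where it was at the start of the episode above 0.02 m).
It also fails if it takes over 72 s, if anything falls off the work surface, if the arm or the gripper's body presses on something with over 40 N, if the wrist force passes 120 N, or if a joint passes its speed limit or range.

## Working session

There is one attempt and no reset: what is moved stays moved. The work goes in short steps, Python scripts to look and compute and a tool call to move; the robot and the scene stay as the last step left them, time stands still between calls to the robot, and variables do not carry over. Pictures are saved under pics/ and viewed, and the job is handed in when it is done.

Besides the shell and the picture viewer there is one more tool, called after "Request:" as name(argument=value, ...) on one line, values as JSON. play_rows: Moves the arm, as the interface text tells. Its arguments: {"type":"object","properties":{"commands":{"type":"array"},"grip":{"type":"number"},"newtons":{"type":"number"}},"required":["commands"]}

```bash
mkdir -p pics; ls
python3 - <<'E'
from rig import robot,cams,nets
import cv2,numpy as np
o=robot.get_obs()
for k,v in o.items(): print(k,np.round(v,4))
print(robot.tcp_to_grasp)
for n in ["scene","side","wrist"]:
    c=cams.camera(n); cv2.imwrite(f"pics/{n}0.png",c["img"][:,:,::-1])
    print(n,c.keys(),[c[k] for k in("fx","fy","cx","cy")]); print(np.round(c.get("world_to_cam",c.get("mount")),3))
    for nm in ["pan","pan_grip","scale","mat_centre","hook","drag_pointer","vial_centre","can_centre","specimen_centre"]:
        try:
            for r in nets.outline_of(c,nm): print(nm,round(r["conf"],2),np.round(r["pixel"]),r["region"].sum())
        except Exception as e: print(nm,e)
E
```

```text
pics
time 0.0
q [-1.4985  0.5285  1.4339 -0.      1.1814 -0.1785]
joint_velocities [-0.0003 -0.0006 -0.0008  0.0012  0.0023 -0.0015]
joint_torque [-1.60000e-03 -4.40044e+01 -1.76590e+01  6.32000e-02  5.82000e-02
 -2.00000e-04]
position [ 0.1551 -0.6047  0.2216]
tool_rot [ 0.9922  0.125   0.     -0.0011]
ft_force [ 0.3959  0.9282 -0.1102]
moment [ 0.0394 -0.0028 -0.0336]
grip_width 0.0871
0.0187
scene dict_keys(['img', 'fx', 'fy', 'cx', 'cy', 'world_to_cam', 'shot']) [462.41535133829433, 462.41535133829433, 324.8655964988233, 202.64595079307054]
[[-0.57  -0.821 -0.004  0.291]
 [ 0.592 -0.414  0.692 -0.473]
 [-0.57   0.392  0.722 -1.168]
 [ 0.     0.     0.     1.   ]]
pan 0.54 [378. 219.] 305
pan 0.4 [262. 192.] 105
pan_grip 0.57 [372. 220.] 216
mat_centre 0.72 [340. 242.] 741
mat_centre 0.56 [395. 186.] 418
mat_centre 0.5 [370. 240.] 38
hook 0.61 [255. 188.] 53
drag_pointer 0.15 [256. 226.] 3269
specimen_centre 0.54 [376. 219.] 237
side dict_keys(['img', 'fx', 'fy', 'cx', 'cy', 'world_to_cam', 'shot']) [449.08488987504404, 449.08488987504404, 318.9202411304914, 201.0860634728798]
[[-0.955 -0.297 -0.02   0.536]
 [ 0.152 -0.544  0.825 -0.273]
 [-0.256  0.784  0.565 -1.056]
 [ 0.     0.     0.     1.   ]]
pan 0.84 [364. 219.] 534
pan 0.73 [282. 224.] 471
pan 0.38 [247. 281.] 5189
pan_grip 0.69 [366. 230.] 326
pan_grip 0.19 [362. 228.] 178
scale 0.79 [247. 282.] 5231
mat_centre 0.73 [343. 190.] 719
mat_centre 0.72 [368. 238.] 289
mat_centre 0.65 [339. 257.] 866
hook 0.59 [267. 218.] 200
vial_centre 0.47 [335. 359.] 269
can_centre 0.59 [281. 223.] 463
specimen_centre 0.58 [364. 226.] 227
wrist dict_keys(['img', 'fx', 'fy', 'cx', 'cy', 'mount', 'shot']) [289.2947980856627, 289.2947980856627, 323.7009058767505, 196.64098864964808]
[[-0.     0.954  0.3    0.084]
 [ 1.     0.     0.    -0.001]
 [-0.     0.3   -0.954 -0.161]
 [ 0.     0.     0.     1.   ]]
```

View pics/scene0.png

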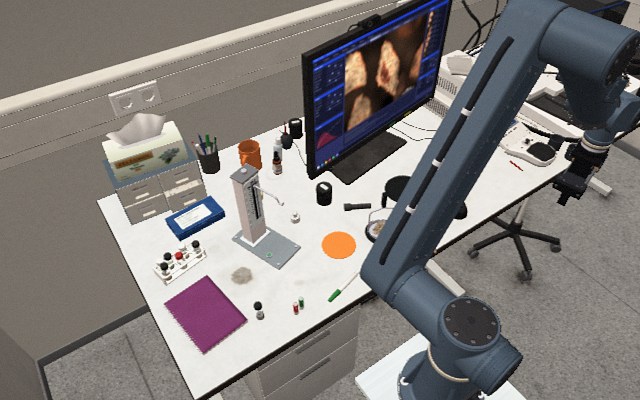

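View pics/side0.png

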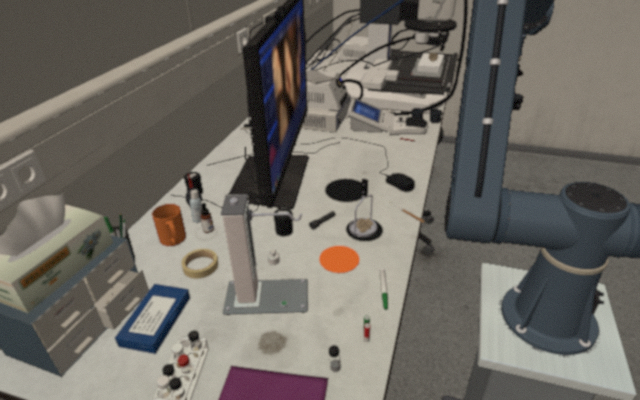

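View pics/wrist0.png

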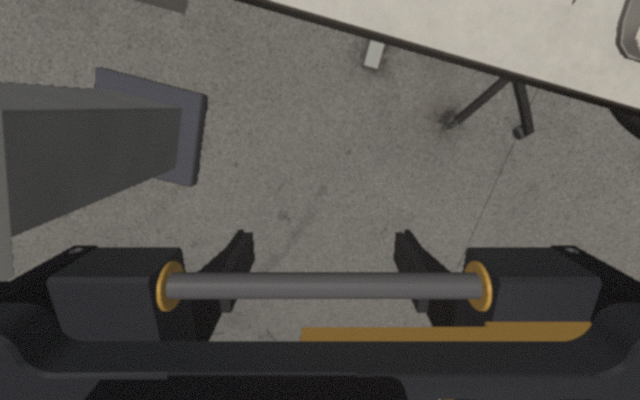

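```bash
cat > h.py <<'E'
from rig import robot,cams,nets
import cv2,numpy as np
from scipy.spatial.transform import Rotation as R
def w2c(c,o=None):
    if "world_to_cam" in c: return np.array(c["world_to_cam"])
    o=o or robot.get_obs()
    T=np.eye(4);T[:3,:3]=R.from_quat(o["tool_rot"]).as_matrix();T[:3,3]=o["position"]
    return np.linalg.inv(T@np.array(c["mount"]))
def ray(c,W,p):
    d=np.array([(p[0]-c["cx"])/c["fx"],-(p[1]-c["cy"])/c["fy"],-1.])
    Rm=W[:3,:3];return -Rm.T@W[:3,3],Rm.T@d
def onz(c,W,p,z):
    o,d=ray(c,W,p);return o+d*(z-o[2])/d[2]
def proj(c,W,P):
    q=W[:3,:3]@np.array(P)+W[:3,3];return np.array([c["cx"]+c["fx"]*q[0]/-q[2],c["cy"]-c["fy"]*q[1]/-q[2]])
def tri(rs):
    A=np.zeros((3,3));b=np.zeros(3)
    for o,d in rs:
        d=d/np.linalg.norm(d);M=np.eye(3)-np.outer(d,d);A+=M;b+=M@o
    x=np.linalg.solve(A,b)
    return x,[np.linalg.norm((np.eye(3)-np.outer(d,d)/(d@d))@(x-o)) for o,d in rs]
def crop(c,name,u,v,w,h,k):
    im=c["img"][max(0,v):v+h,max(0,u):u+w,::-1];cv2.imwrite("pics/"+name,cv2.resize(im,None,fx=k,fy=k,interpolation=cv2.INTER_CUBIC))
E
python3 - <<'E'
from h import *
c=cams.camera("side");W=w2c(c)
for n,p,z in [("pan floor",(364,230),.003),("black2",(347,189),0),("orange",(339,259),0),("scale base",(266,295),.014),("coltop",(235,202),.29),("can",(284,223),.034)]:
    print(n,np.round(onz(c,W,p,z),3))
crop(c,"side_crop.png",200,160,240,180,3.3)
s=cams.camera("scene");W=w2c(s)
for n,p,z in [("orange",(339,245),0),("base",(266,247),.014),("coltop",(243,174),.29),("can",(323,193),.034),("vial",(258,310),.03)]:
    print(n,np.round(onz(s,W,p,z),3))
crop(s,"scene_crop.png",200,150,240,180,3.3)
E
```

```text
pan floor [ 0.484 -0.203  0.003]
black2 [ 0.59  -0.412  0.   ]
orange [ 0.523 -0.062  0.   ]
scale base [0.658 0.132 0.014]
coltop [0.701 0.138 0.29 ]
can [ 0.71  -0.133  0.034]
orange [ 0.523 -0.065  0.   ]
base [0.641 0.136 0.014]
coltop [0.7   0.147 0.29 ]
can [ 0.72  -0.138  0.034]
vial [0.447 0.271 0.03 ]
```

View pics/side_crop.png

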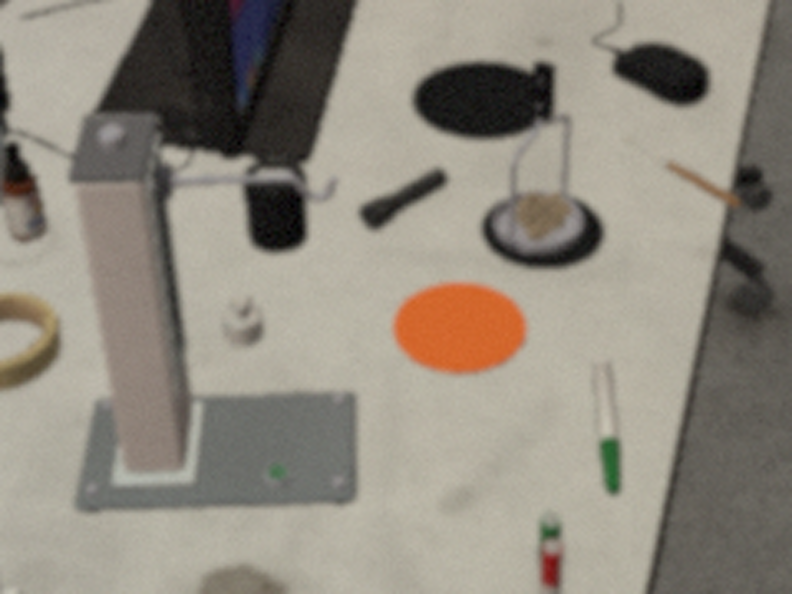

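View pics/scene_crop.png

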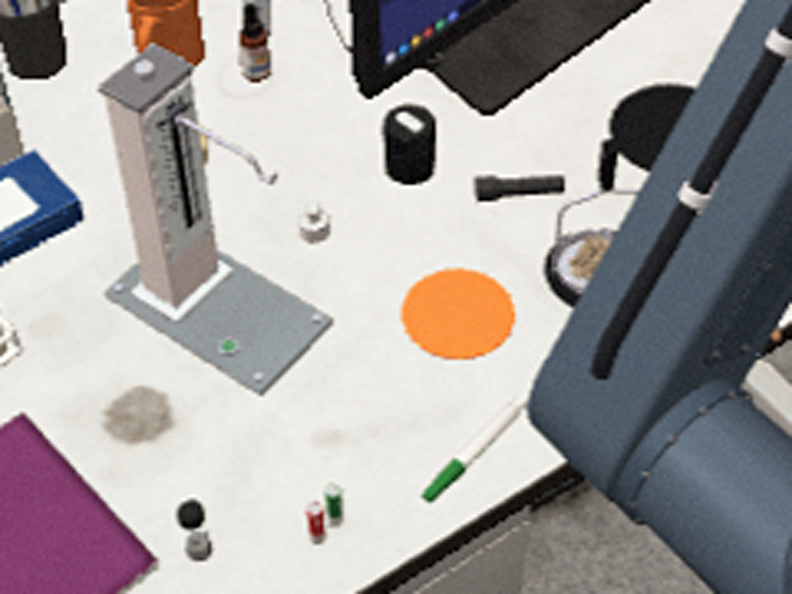

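Request:
play_rows(commands=[{"x":36,"y":-26,"z":-18},{"x":36,"y":-26,"z":-18},{"x":36,"y":-26,"z":-18},{"x":36,"y":-26,"z":-18},{"x":38,"y":-28,"z":-8},{"x":38,"y":-28,"z":0},{"x":38,"y":-28,"z":0},{"x":38,"y":-28,"z":0}], grip=1)

```text
invalid input
```

Request:
play_rows(commands=[{"x":38,"y":-28,"z":0},{"x":20,"y":-15,"z":0},{"x":0}])

```text
invalid input
```

Run:
```python
from h import *
o=robot.get_obs();print(o["time"],o["position"],o["tool_rot"],o["ft_force"],o["q"])
c=cams.camera("wrist");cv2.imwrite("pics/wrist1.png",c["img"][:,:,::-1])
for nm in ["pan","pan_grip","mat_centre","specimen_centre"]:
    for r in nets.outline_of(c,nm): print(nm,round(r["conf"],2),np.round(r["pixel"]),r["region"].sum())
s=cams.camera("scene");cv2.imwrite("pics/scene1.png",s["img"][:,:,::-1])
s=cams.camera("side");cv2.imwrite("pics/side1.png",s["img"][:,:,::-1])
```

```text
1.6 [ 0.15513487 -0.60541295  0.22254652] [ 9.92147170e-01  1.25075952e-01  5.30154624e-06 -7.15936066e-06] [ 0.43014712  0.43210314 -0.20329454] [-1.49850714e+00  5.27498935e-01  1.43270793e+00  1.06232239e-05
  1.18140065e+00 -1.78523616e-01]
```

View pics/wrist1.png

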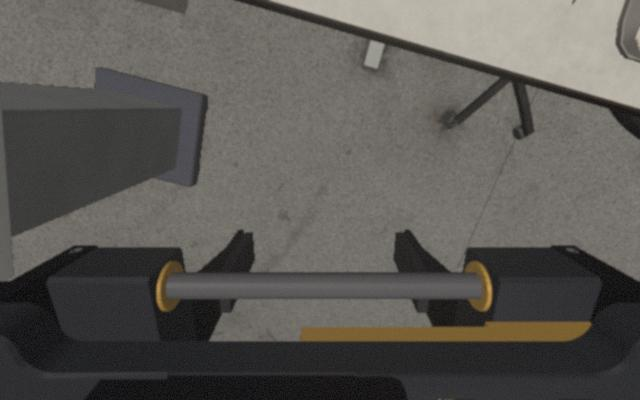

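View pics/scene1.png

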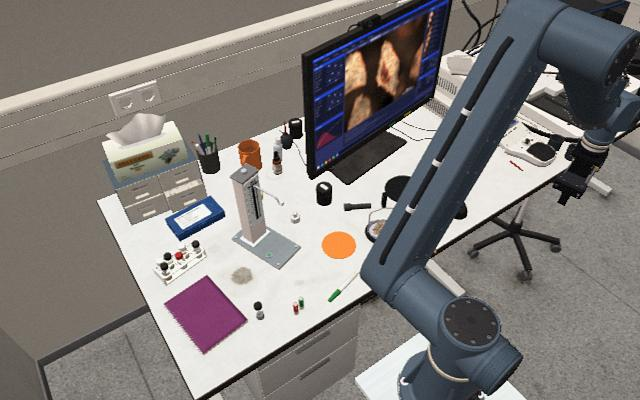

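Request:
play_rows(commands=[{"x":36,"y":-26,"z":-18,"spin":0},{"x":36,"y":-26,"z":-18,"spin":0},{"x":36,"y":-26,"z":-18,"spin":0},{"x":36,"y":-26,"z":-18,"spin":0},{"x":38,"y":-28,"z":-8,"spin":0},{"x":38,"y":-28,"z":0,"spin":0},{"x":38,"y":-28,"z":0,"spin":0},{"x":38,"y":-28,"z":0,"spin":0}], grip=1)

```text
time: 2.75
position: [0.3937, -0.321, 0.3054]
tool_rot: [0.993, 0.119, 0.002, 0.003]
ft_force: [0.1, -0.0, -0.9]
grip_width: 0.087
```

Request:
play_rows(commands=[{"x":38,"y":-28,"z":0,"spin":0},{"x":20,"y":-15,"z":0,"spin":0},{"x":0,"y":0,"z":0,"spin":0}])

```text
time: 3.05
position: [0.4442, -0.258, 0.3062]
tool_rot: [0.992, 0.122, 0.003, 0.003]
ft_force: [-0.5, -0.3, -0.4]
grip_width: 0.0872
```

Run:
```python
from h import *
o=robot.get_obs();print(o["time"],o["position"],o["tool_rot"],o["ft_force"],o["q"])
c=cams.camera("wrist");cv2.imwrite("pics/wrist1.png",c["img"][:,:,::-1])
for nm in ["pan","pan_grip","mat_centre"]:
    for r in nets.outline_of(c,nm): print(nm,round(r["conf"],2),np.round(r["pixel"]),r["region"].sum())
s=cams.camera("scene");cv2.imwrite("pics/scene1.png",s["img"][:,:,::-1])
```

```text
3.05 [ 0.44417064 -0.25804987  0.30623322] [0.99249046 0.12223796 0.00296981 0.00342671] [-0.52315947 -0.26364962 -0.41963768] [-7.44166267e-01  2.76586155e-01  1.60425942e+00  9.55640625e-05
  1.25167841e+00  5.81509074e-01]
pan 0.57 [294. 123.] 2100
pan_grip 0.92 [296. 122.] 1868
mat_centre 0.88 [205.  74.] 4788
mat_centre 0.62 [313. 151.] 1615
mat_centre 0.58 [442.  87.] 7767
```

View pics/wrist1.png

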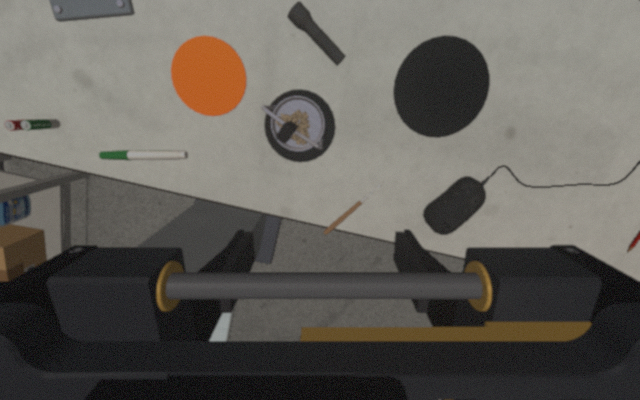

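View pics/scene1.png

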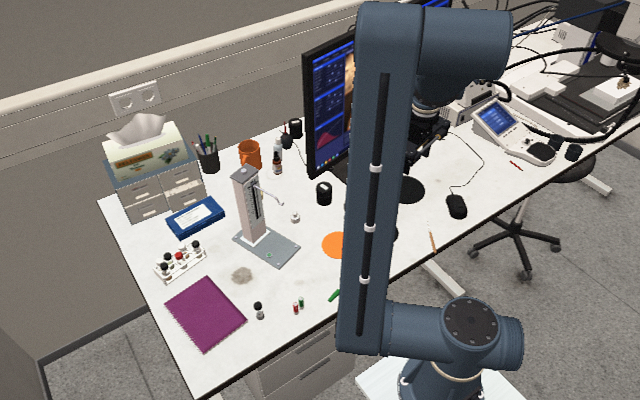

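Run:
```python
from h import *
im=cv2.imread("pics/wrist1.png");cv2.imwrite("pics/w1c.png",cv2.resize(im[80:170,240:360],None,fx=6.5,fy=6.5,interpolation=cv2.INTER_CUBIC))
```

```text
(no output)
```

View pics/w1c.png

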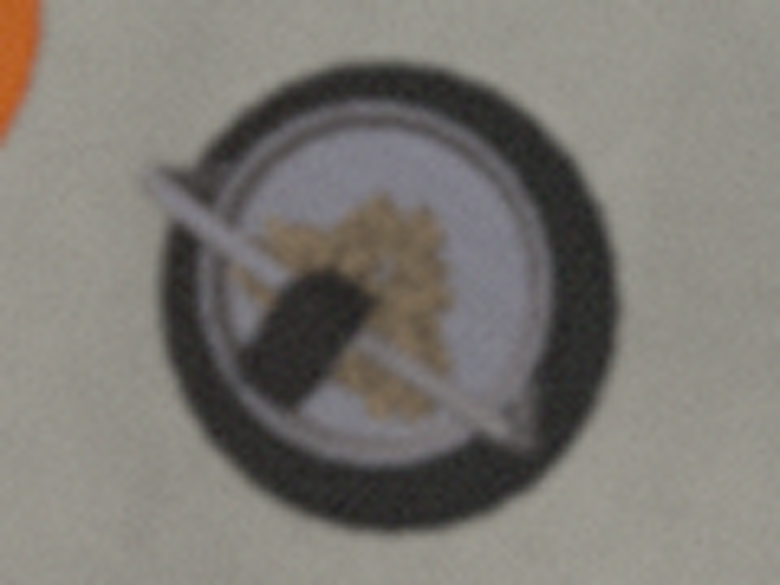

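```bash
cat >> h.py <<'E'
class D(dict): pass
WI=dict(fx=289.2947980856627,fy=289.2947980856627,cx=323.7009058767505,cy=196.64098864964808)
E
python3 - <<'E'
from h import *
from scipy.optimize import least_squares
o=robot.get_obs();c=cams.camera("wrist");W=w2c(c,o)
print(np.linalg.inv(W)[:3,3])
print(proj(c,W,[*np.linalg.inv(W)[:2,3],0]))
f=lambda p:(p[0]/6.5+240,p[1]/6.5+80)
mat=[(160,300),(620,300),(385,60),(395,530)]
print("mat",[np.round(onz(c,W,f(p),.003),4) for p in [(160,300),(620,300),(385,60),(395,530)]])
print("rim",[np.round(onz(c,W,f(p),.017),4) for p in [(198,280),(552,285),(375,98),(380,465)]])
sh=[(150,172),(525,440)]
def P(p):
    x,y,a,h=p;R2=np.array([[np.cos(a),-np.sin(a)],[np.sin(a),np.cos(a)]])
    out=[]
    for s in(1,-1): out.append([*(R2@[0,s*42.5e-3]+[x,y]),h])
    return np.array(out)
for h in (.09,.10,.11):
    a=[onz(c,W,f(p),h+.003) for p in sh];d=a[0]-a[1];print(h,"mid",(a[0]+a[1])/2,"len",np.linalg.norm(d),"ang",np.arctan2(d[1],d[0]))
for z in (.178,.126):
    q=[onz(c,W,f(p),z) for p in [(245,365),(295,408),(375,300),(320,270)]];print(z,np.mean(q,0),[np.round(np.linalg.norm(q[i]-q[i-1]),4) for i in range(4)],q[1]-q[2])
E
```

```text
[ 0.52202181 -0.24029711  0.46736374]
[321.21572306 106.72341885]
mat [array([ 0.473 , -0.1612,  0.003 ]), array([ 0.499 , -0.2686,  0.003 ]), array([ 0.5387, -0.2023,  0.003 ]), array([ 0.4318, -0.2279,  0.003 ])]
rim [array([ 0.4811, -0.1714,  0.017 ]), array([ 0.4993, -0.2515,  0.017 ]), array([ 0.5298, -0.2029,  0.017 ]), array([ 0.449 , -0.2215,  0.017 ])]
0.09 mid [ 0.48916054 -0.21101611  0.093     ] len 0.08723190946033758 ang 1.1890572921726865
0.1 mid [ 0.49003833 -0.21179826  0.103     ] len 0.08490177168460672 ang 1.189057292172686
0.11 mid [ 0.49091612 -0.21258042  0.113     ] len 0.0825716339088759 ang 1.1890572921726874
0.178 [ 0.49152861 -0.21366554  0.178     ] [np.float64(0.0182), np.float64(0.0097), np.float64(0.0204), np.float64(0.0092)] [-0.0185105   0.00846486  0.        ]
0.126 [ 0.48604884 -0.20887972  0.126     ] [np.float64(0.0215), np.float64(0.0115), np.float64(0.024), np.float64(0.0108)] [-0.02183692  0.00998603  0.        ]
```

Request:
play_rows(commands=[{"x":0,"y":0,"z":0,"spin":-0.149},{"x":0,"y":0,"z":0,"spin":-0.149},{"x":0,"y":0,"z":0,"spin":-0.149},{"x":0,"y":0,"z":0,"spin":-0.149},{"x":0,"y":0,"z":0,"spin":-0.149},{"x":0,"y":0,"z":0,"spin":-0.149},{"x":0,"y":0,"z":0,"spin":-0.149},{"x":0,"y":0,"z":0,"spin":-0.149}])

```text
time: 4.15
position: [0.4358, -0.2722, 0.3053]
tool_rot: [0.752, 0.66, -0.001, 0.004]
ft_force: [0.5, -0.2, 0.0]
grip_width: 0.087
```

Request:
play_rows(commands=[{"x":0,"y":0,"z":0,"spin":-0.149},{"x":0,"y":0,"z":0,"spin":-0.149},{"x":0,"y":0,"z":0,"spin":-0.149},{"x":0,"y":0,"z":0,"spin":-0.149},{"x":0,"y":0,"z":0,"spin":-0.149},{"x":0,"y":0,"z":0,"spin":-0.149},{"x":0,"y":0,"z":0,"spin":-0.149},{"x":0,"y":0,"z":0,"spin":-0.149}])

```text
time: 4.95
position: [0.4292, -0.2825, 0.3046]
tool_rot: [0.248, 0.969, -0.004, 0.002]
ft_force: [-0.4, -0.1, -0.0]
grip_width: 0.087
```

Request:
play_rows(commands=[{"x":0,"y":0,"z":0,"spin":-0.149},{"x":0,"y":0,"z":0,"spin":0}])

```text
time: 5.15
position: [0.4276, -0.285, 0.3045]
tool_rot: [0.176, 0.984, -0.004, 0.001]
ft_force: [0.2, -0.6, 0.1]
grip_width: 0.0871
```

```bash
cat >> h.py <<'E'
def go(target,yaw=None):
    o=robot.get_obs();M=R.from_quat(o["tool_rot"]).as_matrix()
    y=np.arctan2(M[1,0],M[0,0]);d=M.T@(np.array(target)-o["position"])*1000
    print("t",o["time"],"pos",np.round(o["position"],4),"yaw",round(y,4),"zaxis",np.round(M[:,2],4),"F",np.round(o["ft_force"],2))
    print("tool shift mm",np.round(d,1),"spin",None if yaw is None else round(-(yaw-y),3),"grip",o["grip_width"])
E
python3 - <<'E'
from h import *
c=cams.camera("wrist");cv2.imwrite("pics/wrist2.png",c["img"][:,:,::-1])
go([.491,-.2125,.178],2.75)
E
```

```text
t 5.2 pos [ 0.4276 -0.285   0.3045] yaw 2.7862 zaxis [ 0.001  -0.0083 -1.    ] F [ 0.08 -0.7  -0.28]
tool shift mm [-33.7  90.9 125.9] spin 0.036 grip 0.0871334661908663
```

View pics/wrist2.png

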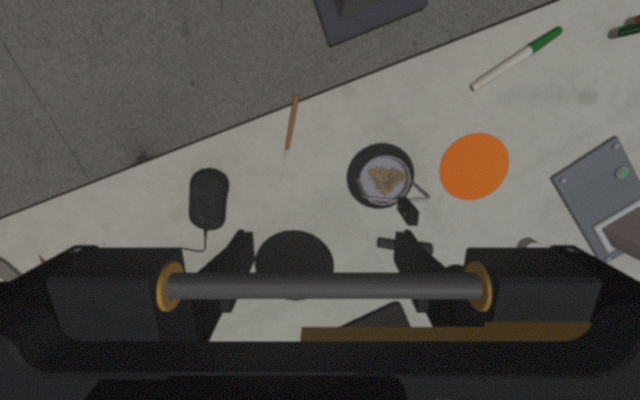

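Request:
play_rows(commands=[{"x":-12,"y":30,"z":10,"spin":0.036},{"x":-12,"y":30,"z":10,"spin":0},{"x":-10,"y":30,"z":10,"spin":0},{"x":0,"y":0,"z":0,"spin":0},{"x":0,"y":0,"z":0,"spin":0}])

```text
time: 5.7
position: [0.4939, -0.2175, 0.2732]
tool_rot: [0.207, 0.978, -0.005, 0.002]
ft_force: [-0.4, 0.2, -0.3]
grip_width: 0.0871
```

Run:
```python
from h import *
o=robot.get_obs()
c=cams.camera("wrist");cv2.imwrite("pics/wrist3.png",c["img"][:,:,::-1])
W=w2c(c,o)
for z in (.178,.126):print(proj(c,W,[.491,-.2125,z]))
go([.491,-.2125,.178],2.75)
```

```text
[327.15922962 193.68629754]
[327.06283277 179.65572083]
t 5.75 pos [ 0.4936 -0.2174  0.2732] yaw 2.7239 zaxis [ 0.002  -0.0102 -0.9999] F [-0.24 -0.27 -0.58]
tool shift mm [ 5.   4.3 95.1] spin -0.026 grip 0.08729326436430554
```

View pics/wrist3.png

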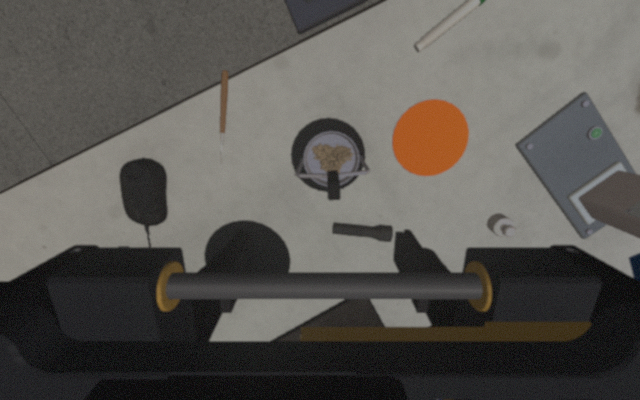

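Run:
```python
from h import *
im=cv2.imread("pics/wrist3.png");cv2.imwrite("pics/w3c.png",cv2.resize(im[110:210,280:390],None,fx=6,fy=6,interpolation=cv2.INTER_CUBIC))
```

```text
(no output)
```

View pics/w3c.png

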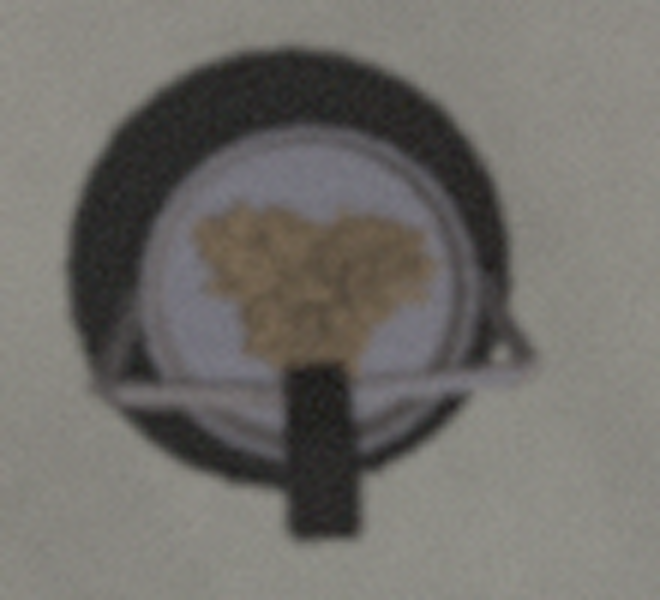

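Run:
```python
from h import *
o=robot.get_obs();c=cams.camera("wrist");W=w2c(c,o)
f=lambda p:(p[0]/6+280,p[1]/6+110)
for h in(.095,.103,.108):
    a=[onz(c,W,f(p),h) for p in [(100,390),(535,365)]];d=a[0]-a[1];print((a[0]+a[1])/2,np.linalg.norm(d),np.arctan2(d[1],d[0]))
a=[onz(c,W,f(p),.178) for p in [(290,538),(360,538)]];print("grip back edge mid",(a[0]+a[1])/2,np.linalg.norm(a[0]-a[1]))
print("rim",[np.round(onz(c,W,f(p),.017),4) for p in [(138,295),(480,295),(312,125),(320,460)]])
print("mat",[np.round(onz(c,W,f(p),.003),4) for p in [(70,265),(508,260),(290,45),(290,485)]])
print(np.linalg.inv(W)[:3,3])
```

```text
[ 0.49327556 -0.20592685  0.095     ] 0.08694335236494354 -1.9280265339759188
[ 0.49149904 -0.2053421   0.103     ] 0.08489019298919953 -1.928026533975919
[ 0.49038872 -0.20497664  0.108     ] 0.08360696837935952 -1.9280265339759188
grip back edge mid [ 0.49875055 -0.2088155   0.178     ] 0.010862380177235897
rim [array([ 0.4743, -0.2431,  0.017 ]), array([ 0.5078, -0.1674,  0.017 ]), array([ 0.4544, -0.1885,  0.017 ]), array([ 0.5302, -0.2192,  0.017 ])]
mat [array([ 0.4625, -0.2575,  0.003 ]), array([ 0.5055, -0.1573,  0.003 ]), array([ 0.4363, -0.1861,  0.003 ]), array([ 0.537 , -0.2303,  0.003 ])]
[ 0.41804698 -0.18116503  0.43376903]
```

Run:
```python
from h import *
go([.4908,-.2075,.190],2.775)
```

```text
t 5.8 pos [ 0.4935 -0.2178  0.2734] yaw 2.7239 zaxis [ 0.0021 -0.0105 -0.9999] F [-0.48 -0.78 -0.16]
tool shift mm [ 7.1  9.1 83.3] spin -0.051 grip 0.0867189748730689
```

Request:
play_rows(commands=[{"x":3,"y":3,"z":28,"spin":-0.051},{"x":3,"y":3,"z":28,"spin":0},{"x":1,"y":3,"z":27,"spin":0},{"x":0,"y":0,"z":0,"spin":0},{"x":0,"y":0,"z":0,"spin":0}])

```text
time: 6.3
position: [0.4906, -0.2147, 0.1925]
tool_rot: [0.187, 0.982, -0.008, 0.006]
ft_force: [0.4, -0.0, 0.3]
grip_width: 0.0868
```

Run:
```python
from h import *
o=robot.get_obs()
c=cams.camera("wrist");cv2.imwrite("pics/wrist4.png",c["img"][:,:,::-1])
go([.4908,-.2075,.136],2.775)
W=w2c(c,o)
for z in (.178,.126):print(proj(c,W,[.4908,-.2075,z]))
```

```text
t 6.35 pos [ 0.4904 -0.2146  0.1925] yaw 2.7655 zaxis [ 0.0092 -0.0177 -0.9998] F [ 1.12 -0.29  0.67]
tool shift mm [ 3.1  7.5 56.4] spin -0.01 grip 0.08688780849773615
[332.62512198 232.73672281]
[331.62407976 205.69249398]
```

View pics/wrist4.png

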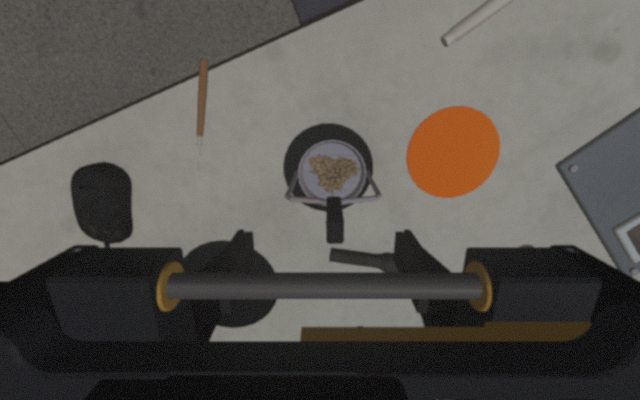

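Request:
play_rows(commands=[{"x":3,"y":9,"z":0,"spin":0},{"x":0,"y":0,"z":0,"spin":0}])

```text
time: 6.55
position: [0.492, -0.2062, 0.1949]
tool_rot: [0.188, 0.982, -0.009, 0.008]
ft_force: [0.2, 0.1, 0.3]
grip_width: 0.087
```

Run:
```python
from h import *
c=cams.camera("wrist");crop(c,"w5c.png",220,120,220,180,3.6)
go([.4908,-.2065,.136],2.775)
```

```text
t 6.6 pos [ 0.4925 -0.2069  0.1952] yaw 2.7636 zaxis [ 0.0142 -0.0215 -0.9997] F [ 0.98 -0.36  0.27]
tool shift mm [ 3.   0.6 59.1] spin -0.011 grip 0.08717228687522759
```

View pics/w5c.png

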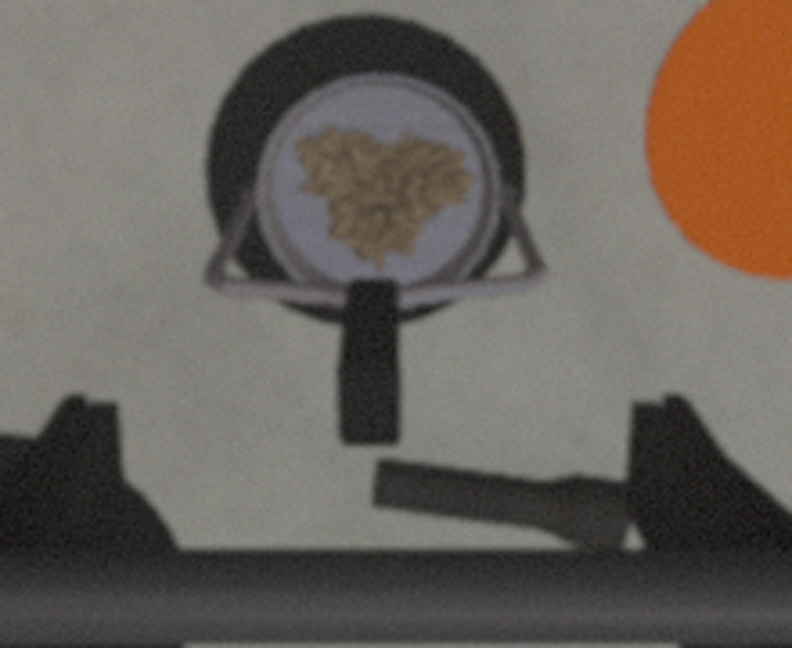

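Run:
```python
from h import *
o=robot.get_obs();q=o["q"];print(np.round(q,4),q[1]+q[2]+q[4]-np.pi,np.round(o["joint_velocities"],4),np.round(o["position"],4),o["time"])
cams.camera("side")
o=robot.get_obs();q=o["q"];print(np.round(q,4),q[1]+q[2]+q[4]-np.pi,np.round(o["joint_velocities"],4),np.round(o["position"],4),o["time"])
```

```text
[-0.6014  0.4341  1.7055 -0.0117  0.9781 -1.7876] -0.023813767261442464 [-0.0034  0.0065 -0.0085 -0.0035 -0.01   -0.0063] [ 0.4925 -0.2069  0.1952] 6.6
[-0.6015  0.4345  1.7055 -0.0118  0.9779 -1.7878] -0.023776778826238854 [-0.0016  0.0079  0.0019  0.0017 -0.0026 -0.0029] [ 0.4925 -0.207   0.195 ] 6.65
```

Request:
play_rows(commands=[{"x":2,"y":0,"z":20,"spin":-0.02},{"x":1,"y":0,"z":20,"spin":0},{"x":0,"y":0,"z":18,"spin":0},{"x":0,"y":0,"z":0,"spin":0},{"x":0,"y":0,"z":0,"spin":0}])

```text
time: 7.15
position: [0.494, -0.209, 0.1396]
tool_rot: [0.177, 0.984, -0.012, 0.014]
ft_force: [-0.5, -0.0, 0.3]
grip_width: 0.0871
```

Run:
```python
from h import *
c=cams.camera("wrist");crop(c,"w6c.png",220,120,220,180,3.6)
go([.4908,-.2065,.136],2.79)
o=robot.get_obs();q=o["q"];print(np.round(q,4),q[1]+q[2]+q[4]-np.pi)
```

```text
t 7.2 pos [ 0.4939 -0.2089  0.1396] yaw 2.7862 zaxis [ 0.0224 -0.0277 -0.9994] F [-0.2  -0.04  0.59]
tool shift mm [3.9 1.3 3.5] spin -0.004 grip 0.08666029167621976
[-0.6027  0.5164  1.7588 -0.0137  0.8322 -1.8089] -0.03414967960702775
```

View pics/w6c.png

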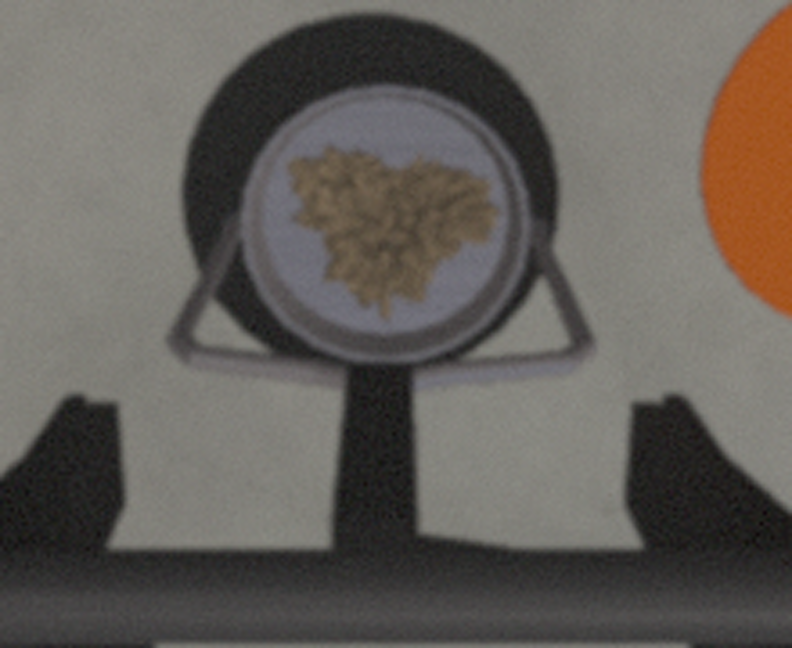

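Request:
play_rows(commands=[{"x":3,"y":1,"z":3,"spin":0},{"x":0,"y":0,"z":0,"spin":0}])

```text
time: 7.4
position: [0.4923, -0.2075, 0.1381]
tool_rot: [0.177, 0.984, -0.012, 0.015]
ft_force: [-0.2, -0.1, -0.3]
grip_width: 0.087
```

```bash
cat >> h.py <<'E'
def avg(n):
    F=[];M=[];P=[];T=[]
    for i in range(n):
        o=robot.get_obs();F.append(o["ft_force"]);P.append(o["position"]);T.append(o["joint_torque"]);M.append(o["moment"]);cams.camera("side")
    F=np.array(F);print("t",o["time"],"F",np.round(F.mean(0),3),"sd",np.round(F.std(0),3),"sem",np.round(F.std(0)/n**.5,3))
    print("P",np.round(np.mean(P,0),4),"tau",np.round(np.mean(T,0),3),np.round(np.std(T,0),3))
    return F
E
python3 - <<'E'
from h import *
F=avg(20);print(np.round(F[:,2],2))
E
```

```text
t 8.35 F [ 0.219 -0.096 -0.083] sd [0.488 0.517 0.511] sem [0.109 0.116 0.114]
P [ 0.4927 -0.2078  0.1379] tau [ 3.0000e-03 -3.8202e+01 -1.2391e+01 -6.9000e-02 -6.8000e-02 -3.0000e-03] [0.024 0.112 0.112 0.001 0.022 0.001]
[-0.27 -0.48 -0.3  -0.58  0.09  0.52 -0.79 -0.09 -0.89 -0.8   0.27  0.44
  0.26 -0.7   0.93  0.26  0.06 -0.18  0.71 -0.13]
```

Request:
play_rows(commands=[{"x":0,"y":0,"z":0,"spin":0},{"x":0,"y":0,"z":0,"spin":0},{"x":0,"y":0,"z":0,"spin":0},{"x":0,"y":0,"z":0,"spin":0},{"x":0,"y":0,"z":0,"spin":0},{"x":0,"y":0,"z":0,"spin":0},{"x":0,"y":0,"z":0,"spin":0},{"x":0,"y":0,"z":0,"spin":0}], grip=0, newtons=20)

```text
time: 9.2
position: [0.4926, -0.2078, 0.1377]
tool_rot: [0.177, 0.984, -0.012, 0.015]
ft_force: [-0.3, -0.0, 0.0]
grip_width: 0.031
```

Run:
```python
from h import *
c=cams.camera("wrist");crop(c,"w7c.png",220,120,220,180,3.6)
go([.4908,-.2065,.136],2.79)
c=cams.camera("side");crop(c,"s7.png",200,140,240,180,3.3)
```

```text
t 9.25 pos [ 0.4927 -0.2078  0.1377] yaw 2.7863 zaxis [ 0.0252 -0.0296 -0.9992] F [ 0.57 -0.18  0.2 ]
tool shift mm [2.2 0.6 1.6] spin -0.004 grip 0.026930540600237477
```

View pics/w7c.png

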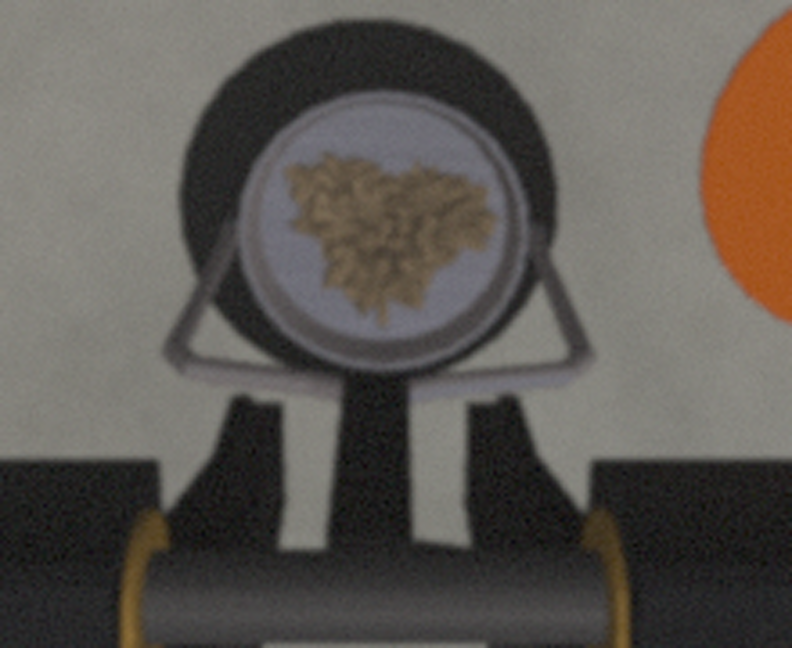

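View pics/s7.png

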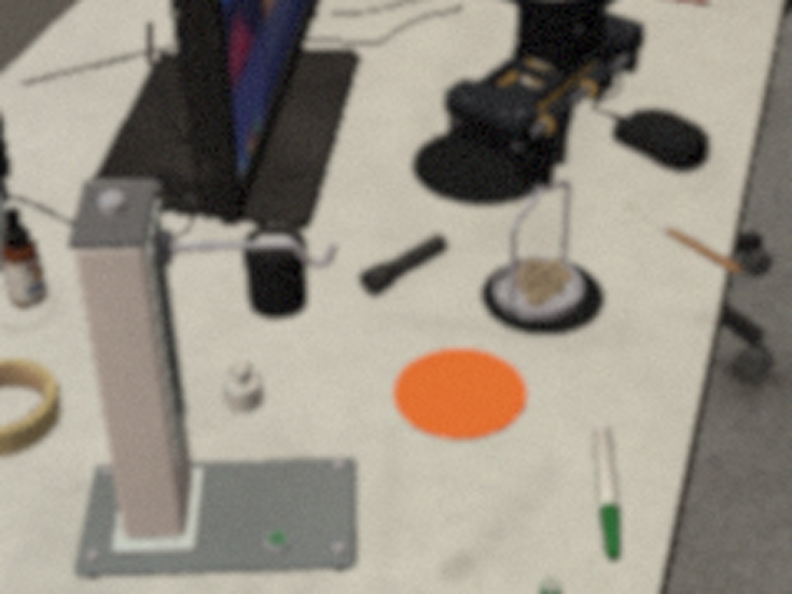

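Request:
play_rows(commands=[{"x":0,"y":0,"z":0,"spin":0},{"x":0,"y":0,"z":0,"spin":0},{"x":0,"y":0,"z":0,"spin":0},{"x":0,"y":0,"z":0,"spin":0},{"x":0,"y":0,"z":0,"spin":0},{"x":0,"y":0,"z":0,"spin":0}])

```text
time: 9.9
position: [0.4931, -0.2066, 0.138]
tool_rot: [0.178, 0.984, -0.011, 0.015]
ft_force: [-0.2, 1.0, 1.3]
grip_width: 0.0115
```

Run:
```python
from h import *
c=cams.camera("wrist");crop(c,"w8c.png",220,120,220,180,3.6)
go([.4908,-.2065,.136],2.79)
c=cams.camera("side");W=w2c(c);s=cams.camera("scene");V=w2c(s)
# column/hook measurement
cv2.imwrite("pics/sA.png",cv2.resize(c["img"][180:330,210:330,::-1],None,fx=4.8,fy=4,interpolation=cv2.INTER_CUBIC))
crop(c,"sA.png",215,185,110,140,4.2)
crop(s,"sB.png",220,155,110,115,5)
```

```text
t 9.95 pos [ 0.4931 -0.2066  0.1379] yaw 2.7844 zaxis [ 0.0263 -0.0272 -0.9993] F [0.43 0.95 0.7 ]
tool shift mm [ 2.3 -0.7  1.9] spin -0.006 grip 0.012057411773579009
```

View pics/w8c.png

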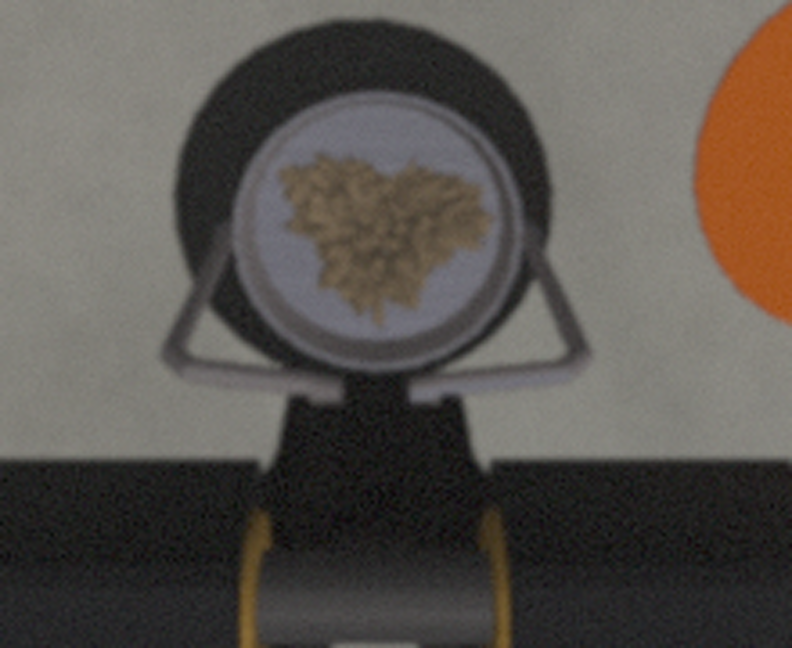

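View pics/sA.png

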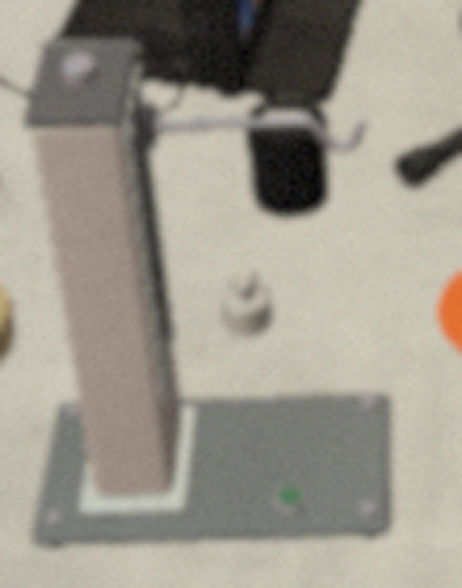

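View pics/sB.png

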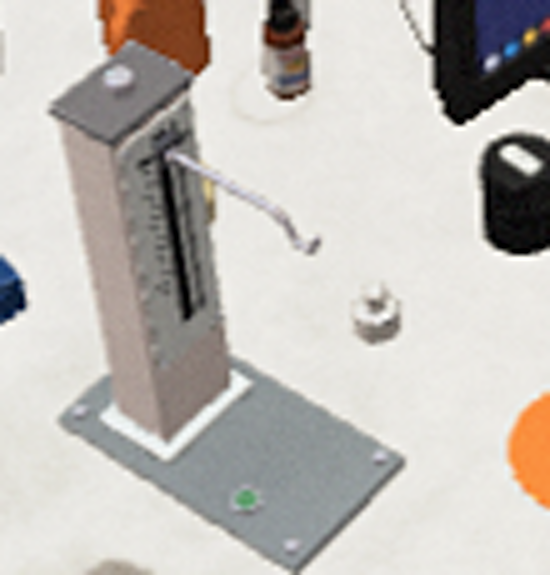

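Run:
```python
from h import *
from scipy.optimize import least_squares
c=cams.camera("side");W=w2c(c);s=cams.camera("scene");V=w2c(s)
fs=lambda p:np.array([p[0]/5+220-.4,p[1]/5+155-.4]); fc=lambda p:np.array([p[0]/4.2+215-.4,p[1]/4.2+185-.4])
b=lambda x,y:(x,y,.014); t=lambda x,y:(x,y,.292)
tip=(-.1435,0,.2575)
S=[(b(-.148,-.055),(405,460)),(b(-.148,.055),(295,570)),(b(.058,.055),(58,420)),(t(-.023,.033),(118,145)),(t(-.023,-.033),(196,83)),(t(.023,.033),(50,105)),(t(.023,-.033),(125,42)),(tip,(315,241))]
C=[(b(-.148,-.055),(390,395)),(b(-.148,.055),(390,537)),(b(.058,.055),(35,537)),(b(.058,-.055),(62,403)),(t(.023,.033),(27,124)),(t(-.023,.033),(122,125)),(t(-.023,-.033),(143,42)),(t(.023,-.033),(47,38)),(tip,(360,127))]
def Wd(p,l):
    a=p[2];return [p[0]+np.cos(a)*l[0]-np.sin(a)*l[1],p[1]+np.sin(a)*l[0]+np.cos(a)*l[1],l[2]]
def res(p,w=(1,1)):
    r=[]
    for l,u in S: r.append((proj(s,V,Wd(p,l))-fs(u))*w[0])
    for l,u in C: r.append((proj(c,W,Wd(p,l))-fc(u))*w[1])
    return np.concatenate(r)
for w in((1,1),(1,0),(0,1)):
    q=least_squares(res,[.7,.14,0],args=(w,),loss="soft_l1");print(w,np.round(q.x,4),np.round(Wd(q.x,(-.13,0,.246)),4));
    print(np.round(res(q.x).reshape(-1,2),1).tolist())
```

```text
(1, 1) [0.6993 0.1444 0.314 ] [0.5757 0.1042 0.246 ]
[[0.4, 0.9], [-0.5, 1.7], [-1.1, 0.0], [-1.9, -0.4], [-1.1, -0.9], [-0.2, 0.7], [1.4, 0.8], [0.7, 1.2], [0.9, -0.5], [0.6, -1.7], [-1.4, 0.3], [-0.7, -0.6], [0.0, -1.8], [-0.4, -2.5], [-1.6, -0.4], [0.3, 1.1], [2.1, -0.3]]
(1, 0) [0.7008 0.1431 0.3252] [0.5777 0.1016 0.246 ]
[[0.6, -0.0], [0.1, 0.9], [-1.0, -0.2], [-1.6, -0.9], [-1.0, -1.5], [0.0, 0.3], [1.3, 0.3], [1.1, 0.3], [0.3, -1.4], [0.4, -2.8], [-1.5, -0.0], [-1.3, -0.8], [-0.2, -2.2], [-0.6, -3.1], [-2.1, -0.9], [-0.2, 0.7], [1.6, -1.2]]
(0, 1) [0.6984 0.1459 0.3056] [0.5745 0.1068 0.246 ]
[[-0.0, 1.6], [-1.2, 2.3], [-1.4, 0.2], [-2.4, -0.0], [-1.4, -0.5], [-0.5, 1.0], [1.1, 1.1], [0.1, 1.9], [1.2, 0.3], [0.5, -0.7], [-1.5, 0.7], [-0.5, -0.2], [-0.1, -1.4], [-0.5, -2.0], [-1.4, 0.1], [0.5, 1.4], [2.2, 0.5]]
```

Request:
play_rows(commands=[{"x":0,"y":0,"z":-6,"spin":0},{"x":0,"y":0,"z":-14,"spin":0},{"x":0,"y":0,"z":-24,"spin":0},{"x":0,"y":0,"z":-28,"spin":0},{"x":0,"y":0,"z":-28,"spin":0},{"x":0,"y":0,"z":-28,"spin":0},{"x":0,"y":0,"z":-24,"spin":0},{"x":0,"y":0,"z":-12,"spin":0}])

```text
time: 10.95
position: [0.4827, -0.2009, 0.3023]
tool_rot: [0.176, 0.984, -0.01, 0.005]
ft_force: [0.2, -0.1, -3.6]
grip_width: 0.0118
```

Run:
```python
from h import *
go([.519,.086,.300],3.456-2*np.pi)
o=robot.get_obs();q=o["q"];print(np.round(q,4),q[1]+q[2]+q[4]-np.pi)
c=cams.camera("side");crop(c,"s9.png",200,140,240,180,3.3)
```

```text
t 10.95 pos [ 0.4827 -0.2009  0.3023] yaw 2.7869 zaxis [ 0.0065 -0.0217 -0.9997] F [ 0.25 -0.08 -3.58]
tool shift mm [ 65.6 281.6  -3.7] spin 5.614 grip 0.011811693985054045
[-0.5998  0.292   1.5932 -0.0151  1.2388 -1.811 ] -0.017570075404117702
```

View pics/s9.png

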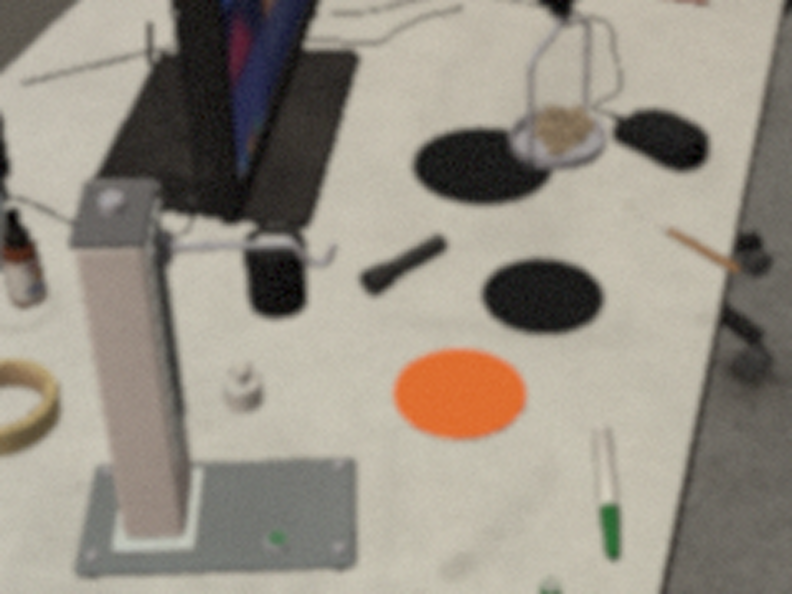

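Request:
play_rows(commands=[{"x":1,"y":10,"z":0,"spin":0},{"x":4,"y":22,"z":0,"spin":-0.03},{"x":7,"y":32,"z":0,"spin":-0.05},{"x":8,"y":34,"z":0,"spin":-0.05},{"x":8,"y":34,"z":0,"spin":-0.05},{"x":8,"y":34,"z":0,"spin":-0.05},{"x":6,"y":26,"z":0,"spin":-0.05},{"x":3,"y":14,"z":0,"spin":-0.03}])

```text
time: 11.8
position: [0.4812, 0.0186, 0.2893]
tool_rot: [0.019, 1.0, -0.009, -0.005]
ft_force: [0.2, -0.6, -3.4]
grip_width: 0.0118
```

Run:
```python
from h import *
go([.519,.086,.300],3.456)
```

```text
t 11.8 pos [0.4812 0.0186 0.2893] yaw 3.104 zaxis [-0.0094 -0.0183 -0.9998] F [ 0.24 -0.64 -3.4 ]
tool shift mm [-35.1  68.6 -12.3] spin -0.352 grip 0.011755482309251069
```

Request:
play_rows(commands=[{"x":-2,"y":14,"z":-3,"spin":-0.08},{"x":-4,"y":18,"z":-4,"spin":-0.1},{"x":-5,"y":18,"z":-4,"spin":-0.1},{"x":-5,"y":12,"z":-4,"spin":-0.06},{"x":0,"y":0,"z":0,"spin":0},{"x":0,"y":0,"z":0,"spin":0}])

```text
time: 12.4
position: [0.4824, 0.0912, 0.2943]
tool_rot: [-0.16, 0.987, -0.006, -0.016]
ft_force: [0.6, -0.4, -4.5]
grip_width: 0.0121
```

Run:
```python
from h import *
go([.519,.086,.300],3.456-2*np.pi)
c=cams.camera("side");cv2.imwrite("pics/s10.png",c["img"][:,:,::-1])
c=cams.camera("wrist");cv2.imwrite("pics/w10.png",c["img"][:,:,::-1])
c=cams.camera("scene");cv2.imwrite("pics/c10.png",c["img"][:,:,::-1])
```

```text
t 12.4 pos [0.4824 0.0912 0.2943] yaw -2.8193 zaxis [-0.0306 -0.0163 -0.9994] F [ 0.63 -0.41 -4.54]
tool shift mm [-32.9 -16.5  -6.8] spin 0.008 grip 0.012086091332940306
```

View pics/s10.png

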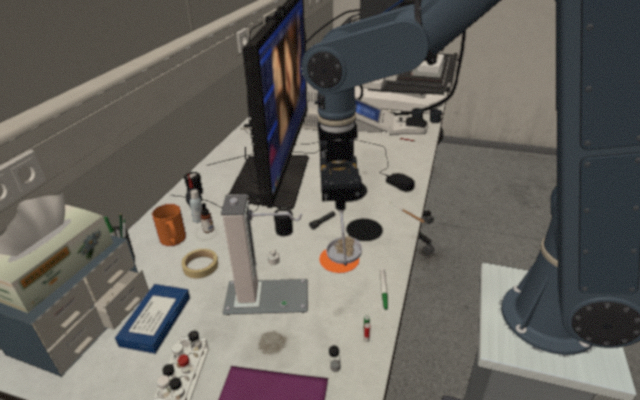

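View pics/w10.png

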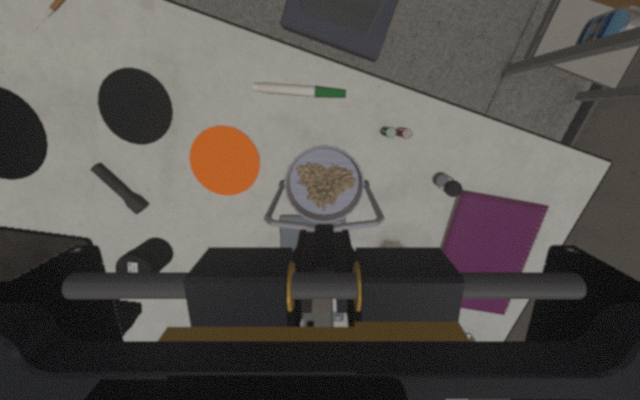

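View pics/c10.png

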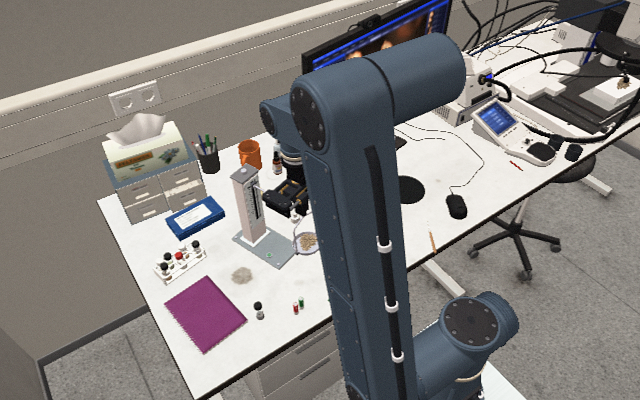

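Run:
```python
from h import *
o=robot.get_obs();q=o["q"];print(np.round(q,4),q[1]+q[2]+q[4]-np.pi)
go([.519,.086,.300],3.456-2*np.pi)
```

```text
[-0.0319  0.2737  1.6434 -0.0178  1.2535 -1.9181] 0.02897581801533633
t 12.55 pos [0.4829 0.0905 0.2948] yaw -2.8206 zaxis [-0.0294 -0.016  -0.9994] F [-0.62 -0.58 -3.1 ]
tool shift mm [-32.6 -15.6  -6.2] spin 0.007 grip 0.011805714588007178
```

Request:
play_rows(commands=[{"x":-6,"y":-4,"z":-3,"spin":0},{"x":-12,"y":-6,"z":-3,"spin":0},{"x":-10,"y":-5,"z":-3,"spin":0}])

```text
time: 12.85
position: [0.5144, 0.0832, 0.3028]
tool_rot: [-0.158, 0.987, -0.006, -0.017]
ft_force: [0.4, 0.0, -3.9]
grip_width: 0.0115
```

Run:
```python
from h import *
for i in range(3):
    o=robot.get_obs();q=o["q"];print(np.round(q,4),q[1]+q[2]+q[4]-np.pi)
    go([.519,.086,.300],3.456-2*np.pi)
    cams.camera("side")
```

```text
[-0.0436  0.3113  1.5629 -0.0186  1.2988 -1.9268] 0.03135152615901671
t 12.85 pos [0.5144 0.0832 0.3028] yaw -2.824 zaxis [-0.032  -0.0165 -0.9993] F [ 0.37  0.04 -3.91]
tool shift mm [-5.4  1.2  2.6] spin 0.003 grip 0.011472412735128374
[-0.0442  0.3127  1.5588 -0.019   1.2971 -1.9269] 0.027064794119603164
t 12.9 pos [0.5171 0.0827 0.3034] yaw -2.8244 zaxis [-0.0278 -0.0171 -0.9995] F [ 2.25 -0.07 -2.05]
tool shift mm [-2.9  2.6  3.3] spin 0.003 grip 0.012152548757376067
[-0.0438  0.3119  1.5609 -0.0186  1.2974 -1.9267] 0.028608965714474355
t 12.95 pos [0.5159 0.083  0.3031] yaw -2.8242 zaxis [-0.0293 -0.0167 -0.9994] F [-0.54  0.46 -3.82]
tool shift mm [-4.   1.9  2.9] spin 0.003 grip 0.011842943208238314
```

Request:
play_rows(commands=[{"x":0,"y":0,"z":20,"spin":0},{"x":0,"y":0,"z":20,"spin":0},{"x":0,"y":0,"z":20,"spin":0},{"x":0,"y":0,"z":0,"spin":0},{"x":0,"y":0,"z":0,"spin":0}])

```text
time: 13.5
position: [0.5107, 0.0821, 0.2418]
tool_rot: [-0.157, 0.987, -0.005, -0.018]
ft_force: [1.3, 0.0, -3.1]
grip_width: 0.0119
```

```bash
cat >> h.py <<'E'
def st(n=3):
    for i in range(n):
        cams.camera("side")
    o=robot.get_obs();q=o["q"];print(np.round(q,4),"pitch",q[1]+q[2]+q[4]-np.pi)
E
python3 - <<'E'
from h import *
st();go([.519,.086,.300],3.456-2*np.pi)
E
```

```text
[-0.0463  0.3729  1.651  -0.0191  1.1491 -1.9253] pitch 0.03147779594644895
t 13.65 pos [0.5112 0.0821 0.2424] yaw -2.8253 zaxis [-0.0322 -0.016  -0.9994] F [ 0.15  0.69 -3.86]
tool shift mm [ -6.6   1.  -57.8] spin 0.002 grip 0.01184097575215373
```

Request:
play_rows(commands=[{"x":0,"y":0,"z":-30,"spin":0}])

```text
time: 13.75
position: [0.5094, 0.0827, 0.2701]
tool_rot: [-0.157, 0.987, -0.004, -0.021]
ft_force: [-0.1, -0.7, -3.8]
grip_width: 0.012
```

Run:
```python
from h import *
st();go([.519,.086,.300],3.456-2*np.pi)
```

```text
[-0.0451  0.3369  1.6072 -0.0185  1.2216 -1.9258] pitch 0.02400673895953842
t 13.9 pos [0.5144 0.0826 0.2748] yaw -2.8252 zaxis [-0.0247 -0.0163 -0.9996] F [-0.2  -0.34 -3.11]
tool shift mm [ -4.7   1.6 -25.4] spin 0.002 grip 0.011457258626245219
```

Request:
play_rows(commands=[{"x":0,"y":0,"z":-30,"spin":0}])

```text
time: 14.0
position: [0.5116, 0.0831, 0.3011]
tool_rot: [-0.157, 0.987, -0.005, -0.019]
ft_force: [-0.3, -0.5, -3.6]
grip_width: 0.0117
```

Run:
```python
from h import *
st(2);go([.519,.086,.300],3.456-2*np.pi)
```

```text
[-0.0439  0.3043  1.5594 -0.018   1.2933 -1.9263] pitch 0.015344186856537156
t 14.1 pos [0.5177 0.0831 0.3075] yaw -2.8251 zaxis [-0.016  -0.0166 -0.9997] F [ 1.16  0.4  -2.82]
tool shift mm [-2.3  2.5  7.4] spin 0.002 grip 0.012012707794638033
```

Request:
play_rows(commands=[{"x":0,"y":0,"z":-30,"spin":0}])

```text
time: 14.2
position: [0.515, 0.0836, 0.3332]
tool_rot: [-0.158, 0.987, -0.006, -0.014]
ft_force: [-0.8, -0.3, -3.2]
grip_width: 0.0119
```

Run:
```python
from h import *
st(2);go([.519,.086,.300],3.456-2*np.pi)
```

```text
[-0.0428  0.2761  1.5093 -0.0178  1.3634 -1.9266] pitch 0.007233197608731867
t 14.3 pos [0.5206 0.0835 0.3396] yaw -2.8249 zaxis [-0.0079 -0.0171 -0.9998] F [ 0.51 -0.31 -1.72]
tool shift mm [ 0.2  3.4 39.6] spin 0.002 grip 0.012019489455732313
```

Request:
play_rows(commands=[{"x":0,"y":0,"z":15,"spin":0},{"x":0,"y":0,"z":22,"spin":0},{"x":0,"y":0,"z":25,"spin":0},{"x":0,"y":0,"z":25,"spin":0},{"x":0,"y":0,"z":25,"spin":0},{"x":0,"y":0,"z":10,"spin":0},{"x":0,"y":0,"z":0,"spin":0}])

```text
time: 15.0
position: [0.5147, 0.0813, 0.2011]
tool_rot: [-0.158, 0.987, -0.007, -0.009]
ft_force: [-0.1, -0.9, -3.4]
grip_width: 0.0114
```

Run:
```python
from h import *
st(2);go([.519,.086,.300],3.456-2*np.pi)
```

```text
[-0.0476  0.4222  1.6997 -0.0201  1.0316 -1.9245] pitch 0.011932730846989426
t 15.1 pos [0.5157 0.0813 0.2029] yaw -2.8252 zaxis [-0.0126 -0.0166 -0.9998] F [-2.03 -0.14 -3.6 ]
tool shift mm [ -2.9   2.3 -97.2] spin 0.002 grip 0.01231127699300001
```

Request:
play_rows(commands=[{"x":0,"y":0,"z":-30,"spin":0}])

```text
time: 15.2
position: [0.5134, 0.0818, 0.2299]
tool_rot: [-0.157, 0.987, -0.006, -0.012]
ft_force: [0.3, 0.4, -3.5]
grip_width: 0.0122
```

Run:
```python
from h import *
st(2)
```

```text
[-0.0464  0.3796  1.6604 -0.0193  1.1041 -1.9252] pitch 0.002601665804345288
```

Request:
play_rows(commands=[{"x":0,"y":0,"z":-30,"spin":0}])

```text
time: 15.4
position: [0.5169, 0.0823, 0.2634]
tool_rot: [-0.158, 0.987, -0.007, -0.006]
ft_force: [-0.4, 0.1, -4.4]
grip_width: 0.012
```

Run:
```python
from h import *
st(2)
```

```text
[-0.0452  0.3402  1.6176 -0.0188  1.175  -1.9257] pitch -0.008760760797731137
```

Request:
play_rows(commands=[{"x":0,"y":0,"z":-30,"spin":0}])

```text
time: 15.6
position: [0.5197, 0.0827, 0.2961]
tool_rot: [-0.158, 0.987, -0.009, -0.002]
ft_force: [-1.3, 0.0, -3.2]
grip_width: 0.0115
```

Run:
```python
from h import *
st(2);go([.519,.086,.300],3.456-2*np.pi)
```

```text
[-0.0441  0.3053  1.5726 -0.0182  1.2448 -1.9262] pitch -0.018801413423146673
t 15.7 pos [0.5255 0.0827 0.3024] yaw -2.8245 zaxis [ 0.0181 -0.018  -0.9997] F [ 0.35  0.06 -2.57]
tool shift mm [5.2 5.3 2.3] spin 0.003 grip 0.011569414338274088
```

Request:
play_rows(commands=[{"x":0,"y":0,"z":-30,"spin":0}])

```text
time: 15.8
position: [0.5219, 0.0832, 0.3278]
tool_rot: [-0.158, 0.987, -0.009, 0.003]
ft_force: [-0.4, -1.4, -4.7]
grip_width: 0.0121
```

Run:
```python
from h import *
st(2)
```

```text
[-0.043   0.2751  1.5258 -0.0179  1.3136 -1.9265] pitch -0.027050148415159292
```

Request:
play_rows(commands=[{"x":0,"y":0,"z":-30,"spin":0}])

```text
time: 16.0
position: [0.5236, 0.0837, 0.3589]
tool_rot: [-0.158, 0.987, -0.01, 0.006]
ft_force: [-0.3, 0.1, -4.5]
grip_width: 0.0121
```

Run:
```python
from h import *
st(2);go([.5757,.1042,.300],3.456-2*np.pi)
c=cams.camera("side");crop(c,"s11.png",180,100,240,180,3.3)
```

```text
[-0.042   0.2492  1.4766 -0.0177  1.3819 -1.9268] pitch -0.033885048270022367
t 16.1 pos [0.5287 0.0836 0.3656] yaw -2.8242 zaxis [ 0.0331 -0.0188 -0.9993] F [ 2.02  0.77 -2.34]
tool shift mm [-49.4   6.8  66.7] spin 0.003 grip 0.011705414873293069
```

View pics/s11.png

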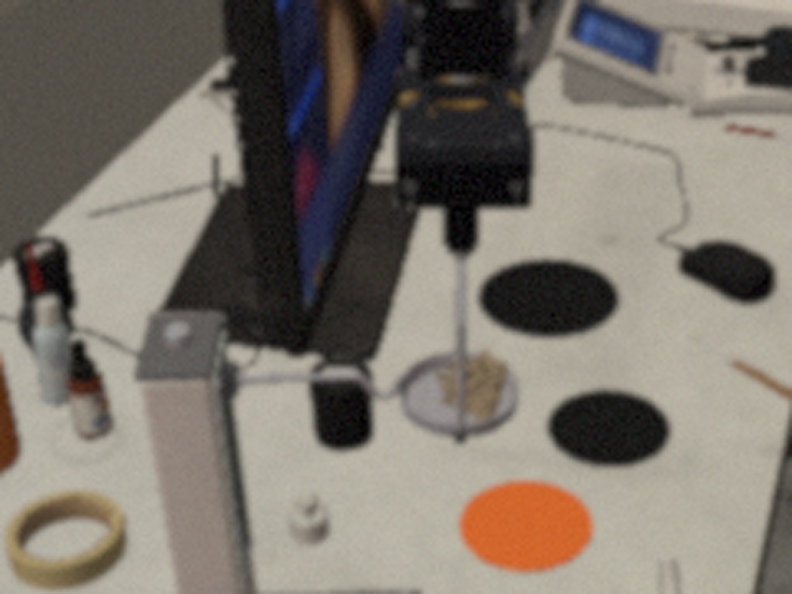

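Request:
play_rows(commands=[{"x":0,"y":1,"z":14,"spin":0},{"x":-3,"y":2,"z":18,"spin":0},{"x":-6,"y":2,"z":16,"spin":0},{"x":-8,"y":2,"z":8,"spin":0},{"x":-6,"y":0,"z":4,"spin":0},{"x":0,"y":0,"z":0,"spin":0}])

```text
time: 16.75
position: [0.5448, 0.0966, 0.2885]
tool_rot: [-0.158, 0.987, -0.01, 0.005]
ft_force: [0.2, -0.6, -3.2]
grip_width: 0.0117
```

Run:
```python
from h import *
st(3);go([.5777,.1049,.300],3.456-2*np.pi)
c=cams.camera("side");crop(c,"s12.png",200,130,180,150,4.2)
c=cams.camera("scene");crop(c,"c12.png",220,140,130,110,5)
```

```text
[-0.0167  0.3502  1.5383 -0.0192  1.2371 -1.8975] pitch -0.015894671128412696
t 16.9 pos [0.5447 0.0964 0.2904] yaw -2.8253 zaxis [ 0.0156 -0.0184 -0.9997] F [-0.04 -0.92 -3.22]
tool shift mm [-34.1  -2.4  -9.3] spin 0.002 grip 0.011772799345099488
```

View pics/s12.png

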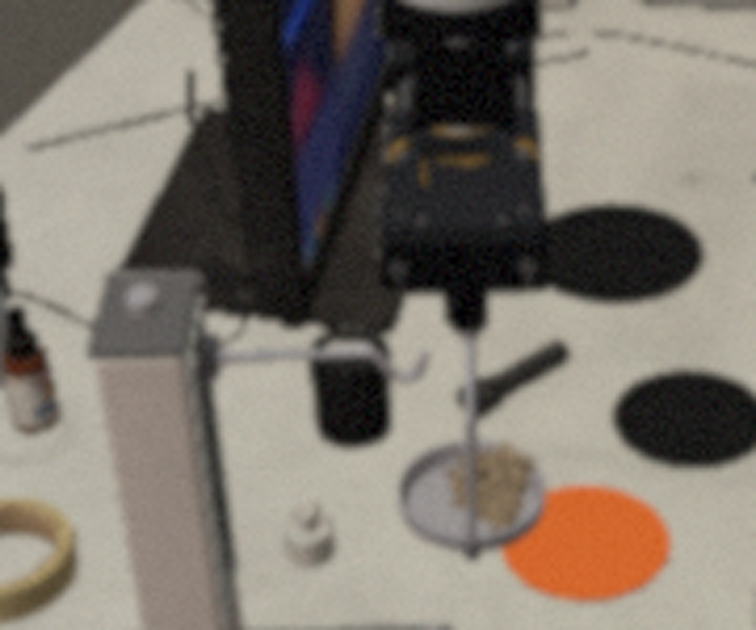

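View pics/c12.png

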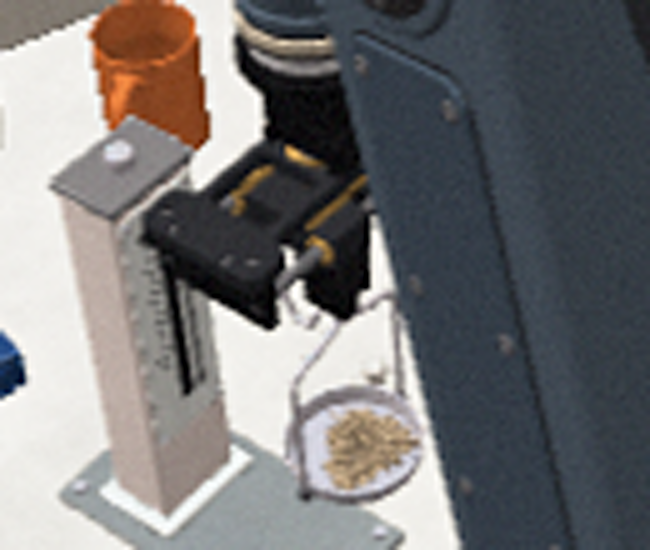

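```bash
cat >> h.py <<'E'
def model(eye_tool=(.002,0,.023),h=-.010):
    o=robot.get_obs();M=R.from_quat(o["tool_rot"]).as_matrix()
    pts={}
    e=np.array(eye_tool)
    up=np.array([0,0,-1.])
    f=lambda v:M@v+o["position"]
    pts["eye"]=f(e);pts["sh+"]=f(e+[0,.0425,-h]);pts["sh-"]=f(e+[0,-.0425,-h])
    pts["leg+"]=f(e+[0,.0425,.096]);pts["leg-"]=f(e+[0,-.0425,.096]);pts["under"]=f(e+[0,0,.112])
    return pts
E
python3 - <<'E'
from h import *
m=model()
s=cams.camera("scene");V=w2c(s);c=cams.camera("side");W=w2c(c)
a=.314;d=np.array([np.cos(a),np.sin(a)]);S=np.array([.6993,.1444])
m["seat"]=np.array([*(S-.13*d),.246]);m["tip"]=np.array([*(S-.1435*d),.258]);m["level"]=np.array([*(S-.11*d),.2575])
for k,v in m.items(): print(k,np.round(v,4),"side",np.round((proj(c,W,v)-[200,130]+.4)*4.2),"scene",np.round((proj(s,V,v)-[220,140]+.4)*5))
E
```

```text
eye [0.5434 0.0953 0.2681] side [470. 341.] scene [343. 326.]
sh+ [0.5304 0.1355 0.2571] side [470. 408.] scene [293. 386.]
sh- [0.5568 0.0547 0.259 ] side [470. 308.] scene [394. 292.]
leg+ [0.5319 0.1339 0.1711] side [473. 536.] scene [306. 486.]
leg- [0.5583 0.0532 0.1731] side [473. 432.] scene [402. 393.]
under [0.5454 0.0932 0.1561] side [473. 504.] scene [356. 457.]
seat [0.5757 0.1042 0.246 ] side [407. 375.] scene [301. 326.]
tip [0.5628 0.1001 0.258 ] side [432. 356.] scene [318. 321.]
level [0.5947 0.1104 0.2575] side [367. 358.] scene [272. 296.]
```

Request:
play_rows(commands=[{"x":-8,"y":0,"z":-10,"spin":0}])

```text
time: 17.2
position: [0.5503, 0.0988, 0.3005]
tool_rot: [-0.157, 0.988, -0.01, 0.005]
ft_force: [0.6, -0.6, -3.7]
grip_width: 0.0119
```

Run:
```python
from h import *
st(2);go([.5777,.1049,.300],3.456-2*np.pi);print(model()["eye"])
```

```text
[-0.0116  0.3493  1.5021 -0.0189  1.2668 -1.893 ] pitch -0.02338765478145266
t 17.3 pos [0.5543 0.0991 0.3033] yaw -2.8253 zaxis [ 0.0232 -0.0183 -0.9996] F [-0.43 -0.19 -3.24]
tool shift mm [-24.   -1.6   3.7] spin 0.002 grip 0.01164202985432669
[0.55298005 0.0980311  0.28023057]
```

Request:
play_rows(commands=[{"x":-14,"y":-1,"z":-4,"spin":0}])

```text
time: 17.4
position: [0.5657, 0.1024, 0.3072]
tool_rot: [-0.157, 0.987, -0.011, 0.008]
ft_force: [0.3, -0.8, -3.1]
grip_width: 0.0122
```

Run:
```python
from h import *
st(2);e=model()["eye"];o=robot.get_obs();go(o["position"]+np.array([.576,.1043,.268])-e,3.456-2*np.pi);print(e)
```

```text
[-0.0051  0.3662  1.4599 -0.0188  1.2872 -1.8871] pitch -0.028318459225406656
t 17.5 pos [0.5699 0.1026 0.3086] yaw -2.8251 zaxis [ 0.0283 -0.0182 -0.9994] F [ 0.51 -0.36 -2.54]
tool shift mm [-7.4  0.8 17.7] spin 0.002 grip 0.011896846411591899
[0.56869315 0.10153759 0.28557811]
```

Request:
play_rows(commands=[{"x":-7,"y":1,"z":0,"spin":0}])

```text
time: 17.6
position: [0.5749, 0.1055, 0.3084]
tool_rot: [-0.157, 0.987, -0.011, 0.011]
ft_force: [0.0, -0.8, -4.5]
grip_width: 0.0118
```

Run:
```python
from h import *
st(2);e=model()["eye"];o=robot.get_obs();go(o["position"]+np.array([.576,.1043,.265])-e,3.456-2*np.pi);print(e)
```

```text
[ 7.0000e-04  3.7700e-01  1.4426e+00 -1.8800e-02  1.2930e+00 -1.8815e+00] pitch -0.029017408218913854
t 17.7 pos [0.5768 0.1059 0.3086] yaw -2.825 zaxis [ 0.0291 -0.018  -0.9994] F [ 0.63 -0.26 -3.37]
tool shift mm [ 0.2 -0.1 20.6] spin 0.002 grip 0.011787847149522808
[0.57557418 0.10486316 0.2855715 ]
```

Request:
play_rows(commands=[{"x":0,"y":0,"z":8,"spin":0},{"x":0,"y":0,"z":8,"spin":0},{"x":0,"y":0,"z":0,"spin":0}])

```text
time: 18.0
position: [0.5756, 0.1055, 0.2902]
tool_rot: [-0.158, 0.987, -0.011, 0.011]
ft_force: [-0.5, -0.1, -3.5]
grip_width: 0.0118
```

Run:
```python
from h import *
st(2);e=model()["eye"];o=robot.get_obs();go(o["position"]+np.array([.576,.1043,.246])-e,3.456-2*np.pi);print(e)
c=cams.camera("side");crop(c,"s13.png",200,130,180,150,4.2)
c=cams.camera("scene");crop(c,"c13.png",220,140,130,110,5)
```

```text
[ 2.0000e-04  3.9250e-01  1.4670e+00 -1.9200e-02  1.2543e+00 -1.8814e+00] pitch -0.0277841032414754
t 18.1 pos [0.5764 0.1056 0.2913] yaw -2.8248 zaxis [ 0.0278 -0.0182 -0.9994] F [-0.22 -0.6  -3.12]
tool shift mm [-0.3  0.1 22.3] spin 0.002 grip 0.011553729319616589
[0.57512131 0.10450958 0.26826194]
```

View pics/s13.png

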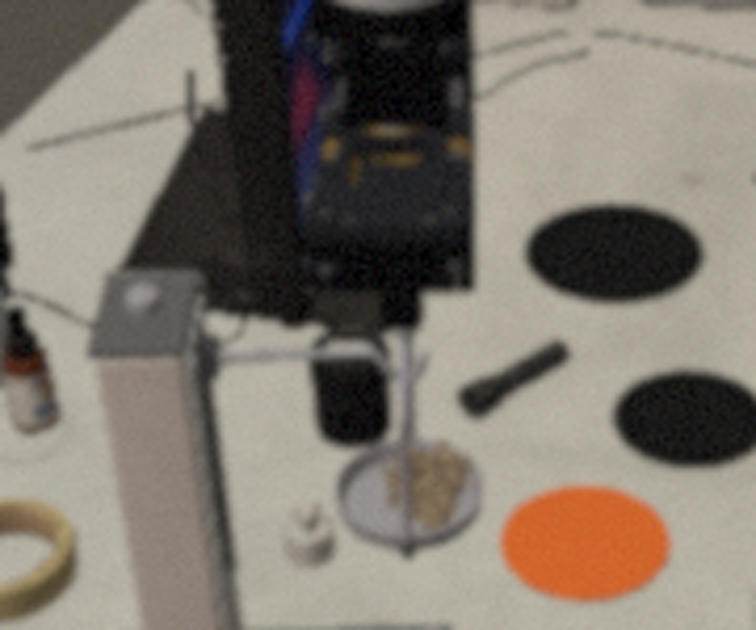

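View pics/c13.png

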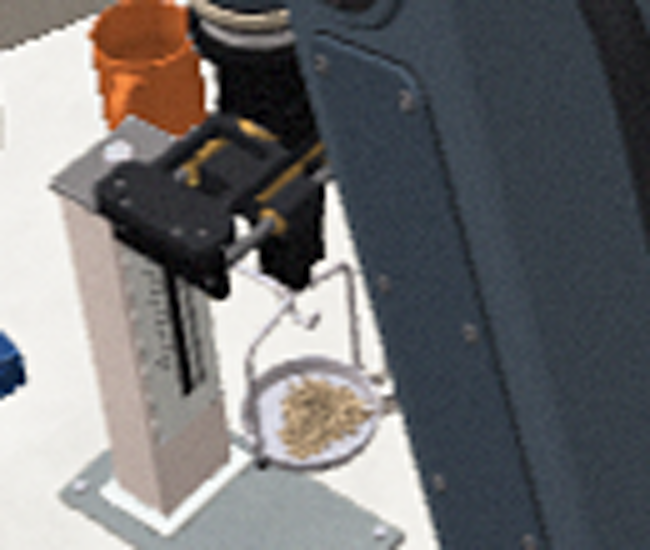

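Run:
```python
from h import *
avg(40)
```

```text
t 20.15 F [-0.046 -0.097 -3.327] sd [0.468 0.523 0.489] sem [0.074 0.083 0.077]
P [0.5771 0.1056 0.2923] tau [-0.0000e+00 -4.1005e+01 -2.0309e+01 -1.4200e-01 -5.9000e-02 -3.0000e-03] [0.002 0.063 0.047 0.    0.005 0.   ]
```

Request:
play_rows(commands=[{"x":0,"y":0,"z":6,"spin":0},{"x":0,"y":0,"z":6,"spin":0},{"x":0,"y":0,"z":6,"spin":0},{"x":0,"y":0,"z":6,"spin":0},{"x":0,"y":0,"z":6,"spin":0},{"x":0,"y":0,"z":6,"spin":0},{"x":0,"y":0,"z":6,"spin":0},{"x":0,"y":0,"z":0,"spin":0}])

```text
time: 21.0
position: [0.5786, 0.105, 0.2461]
tool_rot: [-0.158, 0.987, -0.011, 0.013]
ft_force: [-0.4, -0.3, -1.9]
grip_width: 0.0118
```

Run:
```python
from h import *
st(2);avg(16)
e=model()["eye"];o=robot.get_obs();go(o["position"]+np.array([.576,.1043,.177])-e,3.456-2*np.pi);print(e)
c=cams.camera("side");crop(c,"s14.png",200,130,180,150,4.2)
c=cams.camera("scene");crop(c,"c14.png",220,140,130,110,5)
```

```text
[-1.0000e-03  4.3950e-01  1.5203e+00 -1.9300e-02  1.1516e+00 -1.8807e+00] pitch -0.030189520403064662
t 21.85 F [-0.505  0.09  -2.336] sd [0.43  0.49  0.515] sem [0.107 0.123 0.129]
P [0.5787 0.1051 0.2472] tau [-1.6200e-01 -4.1259e+01 -1.8823e+01 -1.7800e-01 -2.3400e-01 -7.0000e-03] [0.015 0.112 0.069 0.005 0.007 0.   ]
t 21.9 pos [0.5787 0.1051 0.2471] yaw -2.8248 zaxis [ 0.0307 -0.0176 -0.9994] F [-0.8  -0.66 -2.02]
tool shift mm [ 2.5  2.  47. ] spin 0.002 grip 0.012046785260597404
[0.57752162 0.10402774 0.22403383]
```

View pics/s14.png

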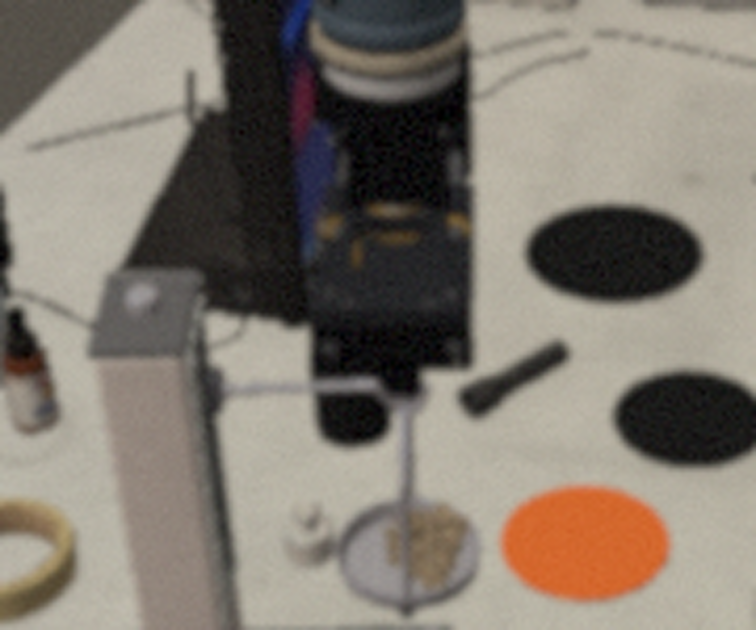

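View pics/c14.png

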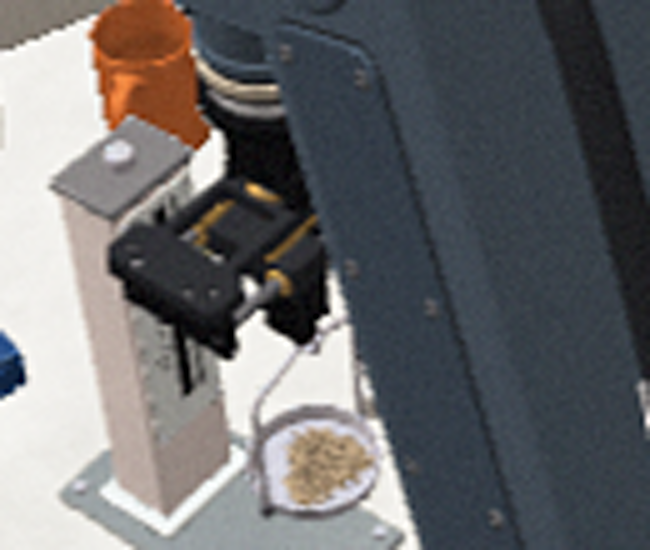

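Request:
play_rows(commands=[{"x":1,"y":0,"z":5,"spin":0},{"x":1,"y":0,"z":5,"spin":0},{"x":1,"y":0,"z":5,"spin":0},{"x":0,"y":0,"z":5,"spin":0},{"x":0,"y":0,"z":5,"spin":0},{"x":0,"y":0,"z":5,"spin":0},{"x":0,"y":0,"z":3,"spin":0}])

```text
time: 22.7
position: [0.5789, 0.1045, 0.2123]
tool_rot: [-0.157, 0.987, -0.01, 0.017]
ft_force: [-0.3, 1.7, -1.5]
grip_width: 0.0119
```

Run:
```python
from h import *
st(3);avg(30)
e=model()["eye"];o=robot.get_obs();go(o["position"]+np.array([.576,.1043,.177])-e,3.456-2*np.pi);print(e)
```

```text
[-0.0032  0.4765  1.5632 -0.0174  1.0661 -1.8819] pitch -0.035787380234692634
t 24.3 F [-0.519  1.342 -0.795] sd [0.573 0.582 0.611] sem [0.105 0.106 0.112]
P [0.5789 0.1045 0.213 ] tau [-7.9100e-01 -4.1005e+01 -1.7163e+01 -4.6600e-01 -2.3500e-01 -7.0000e-03] [0.02  0.083 0.093 0.007 0.034 0.   ]
t 24.35 pos [0.5789 0.1045 0.2129] yaw -2.8251 zaxis [ 0.0363 -0.0155 -0.9992] F [-0.92  0.99 -1.31]
tool shift mm [ 1.9  1.7 12.8] spin 0.002 grip 0.011554266014656476
[0.57785268 0.10349042 0.18985695]
```

Request:
play_rows(commands=[{"x":0,"y":1,"z":2,"spin":0},{"x":0,"y":1,"z":2,"spin":0},{"x":0,"y":0,"z":2,"spin":0},{"x":0,"y":0,"z":2,"spin":0}])

```text
time: 24.75
position: [0.5789, 0.1047, 0.2046]
tool_rot: [-0.158, 0.987, -0.012, 0.017]
ft_force: [-0.9, 0.5, 1.0]
grip_width: 0.0115
```

Run:
```python
from h import *
st(3);avg(20)
e=model()["eye"];o=robot.get_obs();go(o["position"]+np.array([.576,.1043,.1735])-e,3.456-2*np.pi);print(e)
c=cams.camera("side");crop(c,"s15.png",200,130,180,150,4.2)
c=cams.camera("scene");crop(c,"c15.png",220,140,130,110,5)
```

```text
[-9.0000e-04  4.8630e-01  1.5717e+00 -2.1600e-02  1.0467e+00 -1.8780e+00] pitch -0.03685860388944784
t 25.85 F [-0.869  0.139 -0.554] sd [0.348 0.628 0.392] sem [0.078 0.14  0.088]
P [0.5789 0.1047 0.2048] tau [-1.8700e-01 -4.1019e+01 -1.7030e+01 -1.5600e-01 -3.7500e-01 -6.0000e-03] [0.037 0.037 0.066 0.017 0.026 0.   ]
t 25.9 pos [0.5789 0.1047 0.2048] yaw -2.8244 zaxis [ 0.0372 -0.0188 -0.9991] F [-1.63  0.99 -0.73]
tool shift mm [1.8 1.4 8.2] spin 0.003 grip 0.011692750126289174
[0.57788808 0.10368015 0.18177699]
```

View pics/s15.png

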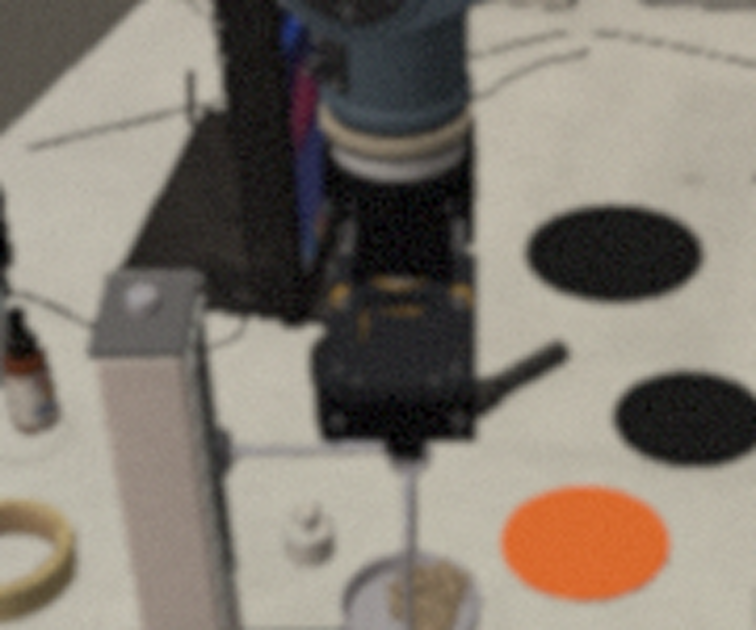

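View pics/c15.png

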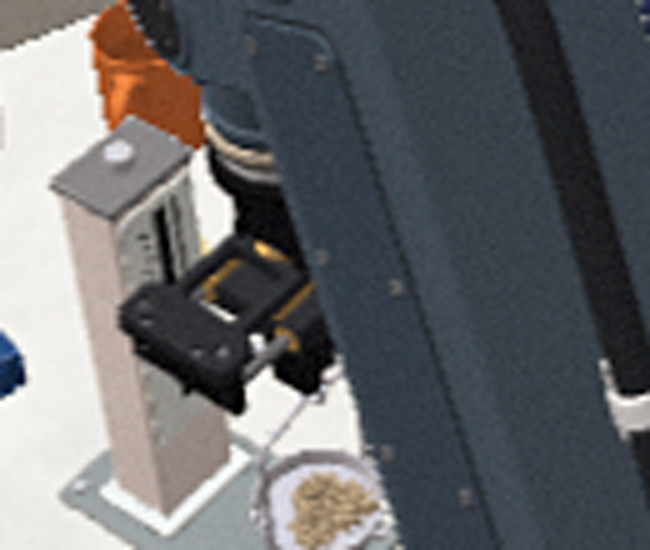

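Request:
play_rows(commands=[{"x":1,"y":0,"z":2,"spin":0},{"x":1,"y":0,"z":2,"spin":0},{"x":1,"y":0,"z":2,"spin":0},{"x":0,"y":0,"z":1,"spin":0}])

```text
time: 26.4
position: [0.5787, 0.1046, 0.1982]
tool_rot: [-0.157, 0.987, -0.012, 0.02]
ft_force: [0.2, 1.4, -0.0]
grip_width: 0.0118
```

Run:
```python
from h import *
st(3);avg(40)
e=model()["eye"];o=robot.get_obs();go(o["position"]+np.array([.576,.1043,.173])-e,3.456-2*np.pi);print(e)
```

```text
[-0.0024  0.4914  1.584  -0.0195  1.0228 -1.8796] pitch -0.04342361161488739
t 28.5 F [ 0.143  1.456 -0.032] sd [0.466 0.479 0.453] sem [0.074 0.076 0.072]
P [0.5787 0.1045 0.1984] tau [-8.8800e-01 -4.0760e+01 -1.6048e+01 -5.3100e-01 -5.0000e-02 -5.0000e-03] [0.048 0.01  0.014 0.024 0.007 0.   ]
t 28.55 pos [0.5787 0.1045 0.1983] yaw -2.8248 zaxis [ 0.0435 -0.0169 -0.9989] F [-0.22  2.36 -0.41]
tool shift mm [1.5 1.4 2.2] spin 0.002 grip 0.011628334259110138
[0.57778963 0.10350313 0.17529761]
```

Request:
play_rows(commands=[{"x":0,"y":1,"z":0.5,"spin":0},{"x":0,"y":1,"z":0.5,"spin":0}])

```text
time: 28.75
position: [0.5786, 0.105, 0.1975]
tool_rot: [-0.158, 0.987, -0.013, 0.02]
ft_force: [-0.5, -1.5, -0.4]
grip_width: 0.0121
```

Run:
```python
from h import *
st(3);avg(40)
e=model()["eye"];o=robot.get_obs();go(o["position"]+np.array([.576,.1043,.173])-e,3.456-2*np.pi);print(e)
```

```text
[ 1.0000e-04  4.9230e-01  1.5852e+00 -2.2800e-02  1.0197e+00 -1.8760e+00] pitch -0.04434427322278767
t 30.85 F [ 1.006 -3.105  0.071] sd [0.476 0.585 0.432] sem [0.075 0.093 0.068]
P [0.5784 0.1057 0.1974] tau [ 1.9100e+00 -4.0648e+01 -1.5478e+01  7.7700e-01  2.0600e-01  1.0000e-03] [0.198 0.034 0.094 0.096 0.046 0.001]
t 30.9 pos [0.5784 0.1059 0.1974] yaw -2.8244 zaxis [ 0.0441 -0.0181 -0.9989] F [ 1.88 -3.72  0.35]
tool shift mm [1.6 0.  1.3] spin 0.003 grip 0.011951289649933479
[0.57747119 0.10481312 0.1743439 ]
```

Request:
play_rows(commands=[{"x":0,"y":-1,"z":0,"spin":0}])

```text
time: 31.0
position: [0.5785, 0.1055, 0.1974]
tool_rot: [-0.157, 0.987, -0.012, 0.02]
ft_force: [0.2, -0.5, -0.0]
grip_width: 0.0123
```

Run:
```python
from h import *
st(3);avg(12)
e=model()["eye"];o=robot.get_obs();go(o["position"]+np.array([.576,.1043,.174])-e,3.456-2*np.pi);print(e)
```

```text
[-7.0000e-04  4.9240e-01  1.5852e+00 -1.9800e-02  1.0204e+00 -1.8778e+00] pitch -0.04360974436428844
t 31.7 F [0.505 0.165 0.074] sd [0.558 0.689 0.418] sem [0.161 0.199 0.121]
P [0.5785 0.1053 0.1974] tau [-1.0800e-01 -4.0714e+01 -1.5730e+01 -1.6800e-01  9.2000e-02 -2.0000e-03] [0.315 0.025 0.072 0.154 0.034 0.001]
t 31.75 pos [0.5785 0.1052 0.1974] yaw -2.8245 zaxis [ 0.0438 -0.0175 -0.9989] F [0.54 1.01 0.12]
tool shift mm [1.5 0.6 0.2] spin 0.003 grip 0.012107939939614324
[0.57761777 0.10421146 0.174319  ]
```

Request:
play_rows(commands=[{"x":0,"y":0,"z":0,"spin":0},{"x":0,"y":0,"z":0,"spin":0},{"x":0,"y":0,"z":0,"spin":0},{"x":0,"y":0,"z":0,"spin":0},{"x":0,"y":0,"z":0,"spin":0}], grip=0.5)

```text
time: 32.25
position: [0.5776, 0.1046, 0.197]
tool_rot: [-0.158, 0.987, -0.012, 0.019]
ft_force: [-0.4, 0.2, -0.4]
grip_width: 0.0409
```

Run:
```python
from h import *
for i in range(4):
    c=cams.camera("side");crop(c,f"s16_{i}.png",240,220,110,110,6)
s=cams.camera("scene");crop(s,"c16.png",220,150,110,120,5)
go([.576,.1043,.174]);avg(8)
```

```text
t 32.5 pos [0.5776 0.1047 0.1971] yaw -2.8243 zaxis [ 0.0415 -0.0185 -0.999 ] F [ 0.21  0.07 -0.35]
tool shift mm [ 2.4  0.8 23. ] spin None grip 0.04339037058826905
t 32.85 F [ 0.297 -0.166  0.024] sd [0.492 0.298 0.562] sem [0.174 0.105 0.199]
P [0.5776 0.1047 0.1971] tau [-4.0000e-03 -4.0744e+01 -1.6042e+01 -1.1000e-01 -8.6000e-02 -4.0000e-03] [0.002 0.001 0.002 0.    0.    0.   ]
```

View pics/s16_0.png

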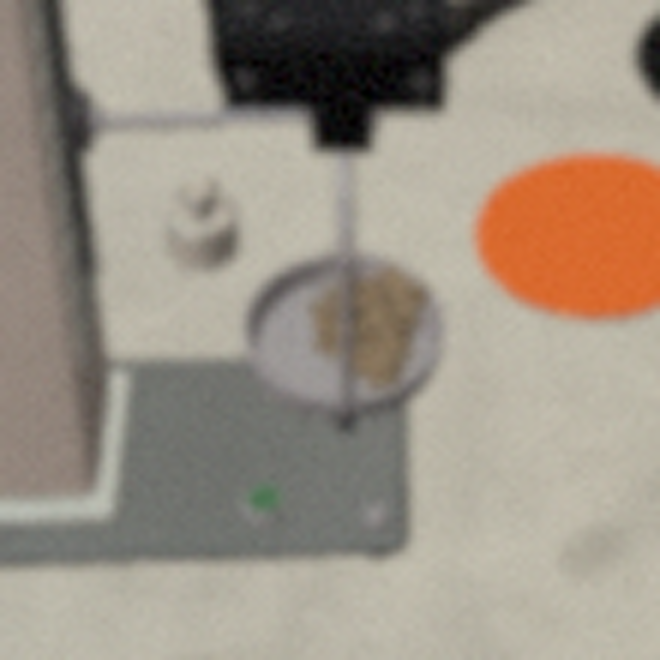

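View pics/s16_3.png

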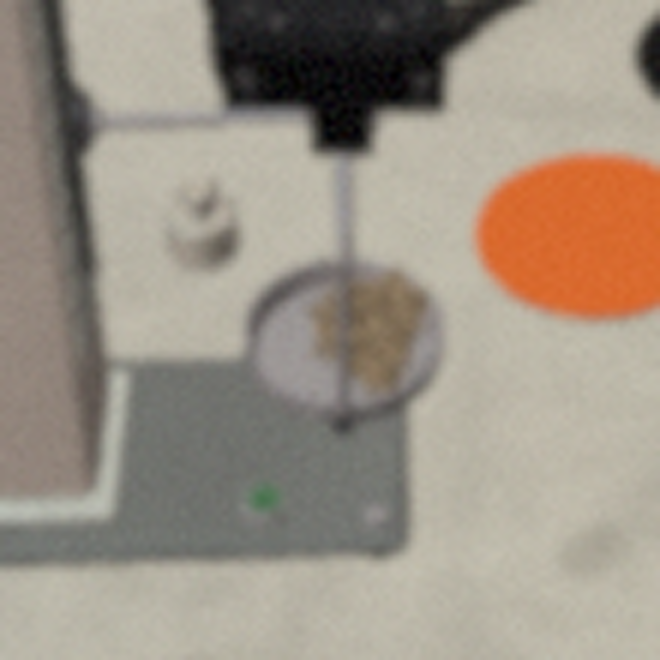

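View pics/c16.png

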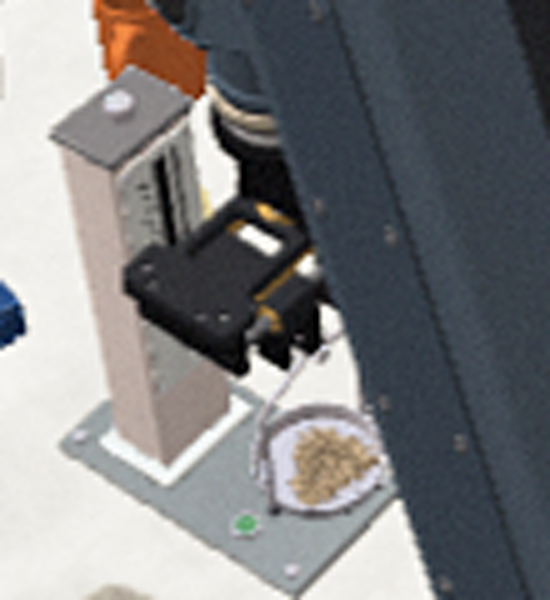

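Run:
```python
from h import *
prev=None
for i in range(30):
    c=cams.camera("side");g=cv2.cvtColor(c["img"][240:300,270:320],cv2.COLOR_RGB2GRAY).astype(np.float32)
    if prev is None: prev=g;w=cv2.createHanningWindow(g.shape[::-1],cv2.CV_32F)
    # hook wire row near col 262-272
    t=c["img"][225:255,258:274].astype(float).mean(2).mean(1)
    print(np.round(cv2.phaseCorrelate(prev,g,w)[0],2),end=" ")
o=robot.get_obs();print(o["time"])
crop(c,"s17.png",220,190,120,110,6)
go([.576,.1043,.174])
```

```text
[0. 0.] [-0.29 -0.23] [-0.49  0.28] [-0.1   0.34] [-0.2  -0.09] [-0.11  0.55] [-0.65  0.17] [-0.47  0.35] [-0.76  0.41] [-0.03  0.12] [-0.04  0.58] [ 0.63 -0.46] [1.09 0.21] [-0.19  0.78] [0.03 0.64] [ 0.05 -0.2 ] [-1.55 -3.31] [9.29 0.62] [1.12 4.99] [-1.79 -1.02] [ 1.3  -1.36] [ 0.14 -1.48] [-0.47  8.63] [-0.3  -1.29] [ 0.69 -0.66] [-5.53  1.67] [ 0.37 -1.43] [-0.29 -4.17] [2.43 2.8 ] [-8.74 -8.19] 34.4
t 34.4 pos [0.5776 0.1047 0.1971] yaw -2.8244 zaxis [ 0.0415 -0.0185 -0.999 ] F [ 0.    0.68 -0.78]
tool shift mm [ 2.4  0.8 23. ] spin None grip 0.04367205029346354
```

View pics/s17.png

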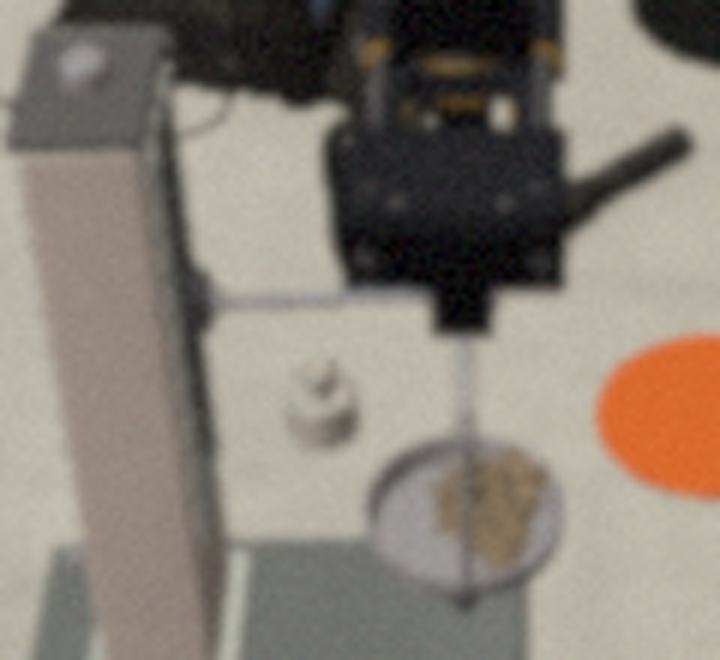

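Run:
```python
from h import *
T=None
for i in range(40):
    c=cams.camera("side");g=cv2.GaussianBlur(cv2.cvtColor(c["img"],cv2.COLOR_RGB2GRAY),(5,5),1)
    if T is None: T=g[255:295,276:318]
    r=cv2.matchTemplate(g[248:302,269:325],T,cv2.TM_CCOEFF_NORMED);_,m,_,l=cv2.minMaxLoc(r)
    x,y=l
    def sub(a,b,c_): return .5*(a-c_)/(a-2*b+c_)
    print((round(x-7+sub(r[y,x-1],r[y,x],r[y,x+1]),2),round(y-7+sub(r[y-1,x],r[y,x],r[y+1,x]),2)),end=" ")
print(robot.get_obs()["time"])
s=cams.camera("scene");crop(s,"c17.png",235,170,50,80,7)
```

```text
(np.float32(0.0), np.float32(-0.0)) (np.float32(0.02), np.float32(0.01)) (np.float32(0.01), np.float32(0.01)) (np.float32(0.0), np.float32(0.0)) (np.float32(0.0), np.float32(0.01)) (np.float32(0.0), np.float32(0.01)) (np.float32(0.0), np.float32(0.02)) (np.float32(0.01), np.float32(0.01)) (np.float32(0.01), np.float32(0.01)) (np.float32(0.01), np.float32(0.01)) (np.float32(0.0), np.float32(0.01)) (np.float32(0.01), np.float32(0.01)) (np.float32(0.0), np.float32(0.01)) (np.float32(0.02), np.float32(0.01)) (np.float32(0.01), np.float32(0.01)) (np.float32(0.01), np.float32(0.01)) (np.float32(0.01), np.float32(0.01)) (np.float32(-0.0), np.float32(0.01)) (np.float32(0.01), np.float32(0.01)) (np.float32(0.01), np.float32(0.01)) (np.float32(0.0), np.float32(0.02)) (np.float32(0.0), np.float32(0.02)) (np.float32(0.01), np.float32(0.01)) (np.float32(0.0), np.float32(0.01)) (np.float32(0.0), np.float32(0.01)) (np.float32(0.01), np.float32(0.01)) (np.float32(-0.0), np.float32(0.0)) (np.float32(0.01), np.float32(0.01)) (np.float32(0.01), np.float32(0.0)) (np.float32(0.01), np.float32(0.01)) (np.float32(0.01), np.float32(0.01)) (np.float32(0.01), np.float32(0.01)) (np.float32(0.01), np.float32(0.01)) (np.float32(0.0), np.float32(0.01)) (np.float32(0.0), np.float32(0.0)) (np.float32(0.01), np.float32(0.01)) (np.float32(0.01), np.float32(0.02)) (np.float32(0.01), np.float32(0.01)) (np.float32(0.0), np.float32(0.01)) (np.float32(0.01), np.float32(0.01)) 36.4
```

View pics/c17.png

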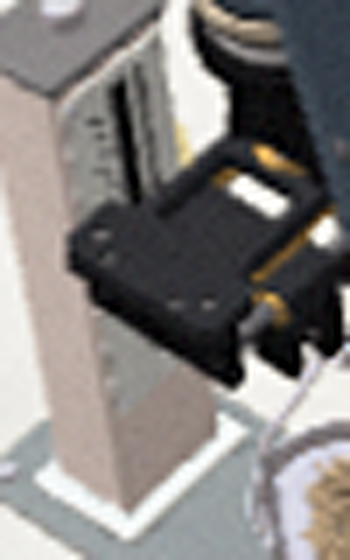

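Request:
play_rows(commands=[{"x":0,"y":0,"z":0,"spin":0},{"x":0,"y":0,"z":0,"spin":0},{"x":0,"y":0,"z":0,"spin":0},{"x":0,"y":0,"z":0,"spin":0},{"x":0,"y":0,"z":0,"spin":0},{"x":0,"y":0,"z":0,"spin":0},{"x":0,"y":0,"z":0,"spin":0},{"x":0,"y":0,"z":0,"spin":0}], grip=0, newtons=20)

```text
time: 37.25
position: [0.5776, 0.105, 0.1971]
tool_rot: [-0.158, 0.987, -0.012, 0.019]
ft_force: [-0.4, -0.1, -0.4]
grip_width: 0.0123
```

Request:
play_rows(commands=[{"x":0,"y":0,"z":-3,"spin":0},{"x":0,"y":0,"z":-5,"spin":0},{"x":0,"y":0,"z":-7,"spin":0},{"x":0,"y":0,"z":-8,"spin":0},{"x":0,"y":0,"z":-8,"spin":0},{"x":0,"y":0,"z":-8,"spin":0},{"x":0,"y":0,"z":-8,"spin":0},{"x":0,"y":0,"z":-6,"spin":0}])

```text
time: 38.05
position: [0.5773, 0.1052, 0.2547]
tool_rot: [-0.158, 0.987, -0.013, 0.022]
ft_force: [2.5, -0.8, -2.1]
grip_width: 0.0117
```

Run:
```python
from h import *
st(2);go([.576,.1043,.300]);print(model()["eye"])
c=cams.camera("side");crop(c,"s18.png",200,130,180,150,4.2)
s=cams.camera("scene");crop(s,"c18.png",220,150,110,120,5)
```

```text
[ 4.0000e-04  4.2230e-01  1.5264e+00 -2.1000e-02  1.1458e+00 -1.8789e+00] pitch -0.047059637937024945
t 38.15 pos [0.5773 0.1054 0.2549] yaw -2.8242 zaxis [ 0.0471 -0.0191 -0.9987] F [ 1.02 -0.01 -3.04]
tool shift mm [ -0.2  -2.1 -45.1] spin None grip 0.011895356530640739
[0.57649677 0.10430699 0.23184226]
```

View pics/s18.png

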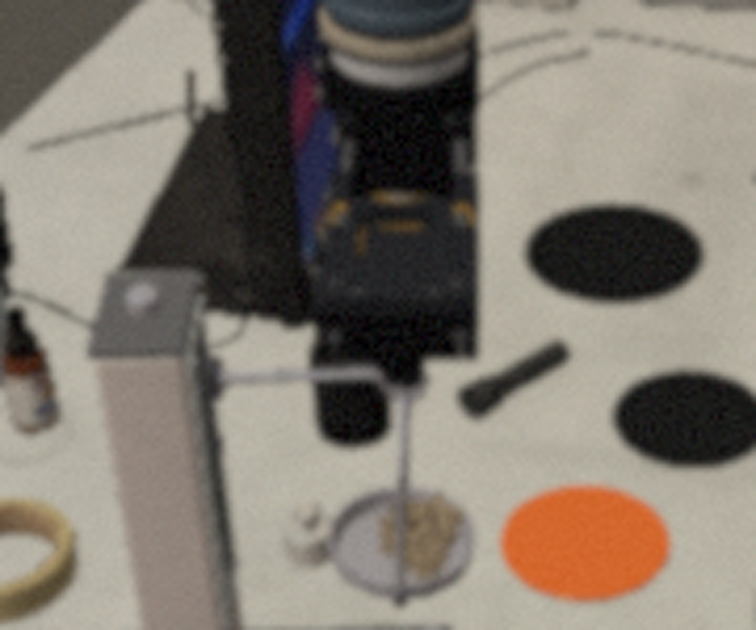

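View pics/c18.png

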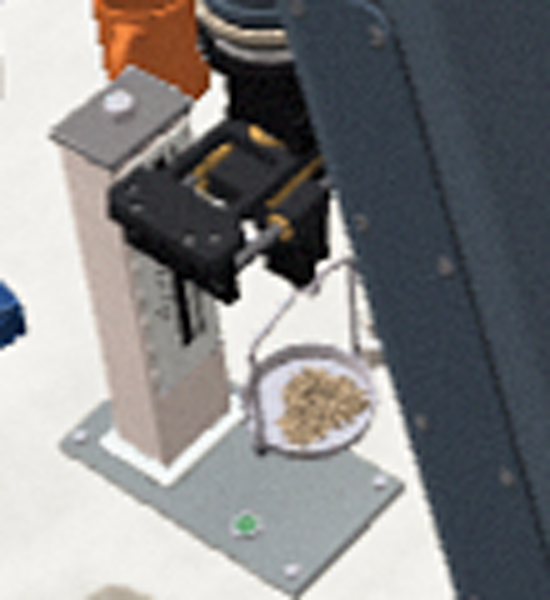

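Request:
play_rows(commands=[{"x":0,"y":0,"z":-6,"spin":0},{"x":0,"y":0,"z":-8,"spin":0},{"x":0,"y":0,"z":-8,"spin":0},{"x":0,"y":0,"z":-8,"spin":0},{"x":0,"y":0,"z":-8,"spin":0},{"x":0,"y":0,"z":-8,"spin":0},{"x":0,"y":0,"z":-6,"spin":0}])

```text
time: 38.95
position: [0.57, 0.1069, 0.3062]
tool_rot: [-0.158, 0.987, -0.012, 0.015]
ft_force: [-0.2, -0.0, -3.7]
grip_width: 0.0116
```

Run:
```python
from h import *
st(2);go([.519,.086,.304]);print(model()["eye"])
c=cams.camera("side");crop(c,"s19.png",200,130,180,150,4.2)
s=cams.camera("scene");crop(s,"c19.png",220,150,110,120,5)
```

```text
[ 0.0027  0.3673  1.4636 -0.0192  1.2759 -1.8797] pitch -0.03481488961537593
t 39.05 pos [0.5707 0.1069 0.3067] yaw -2.8243 zaxis [ 0.0349 -0.0182 -0.9992] F [ 0.06  0.05 -3.33]
tool shift mm [55.7 -3.7  1.3] spin None grip 0.011984897520437306
[0.56961624 0.10589385 0.28370437]
```

View pics/s19.png

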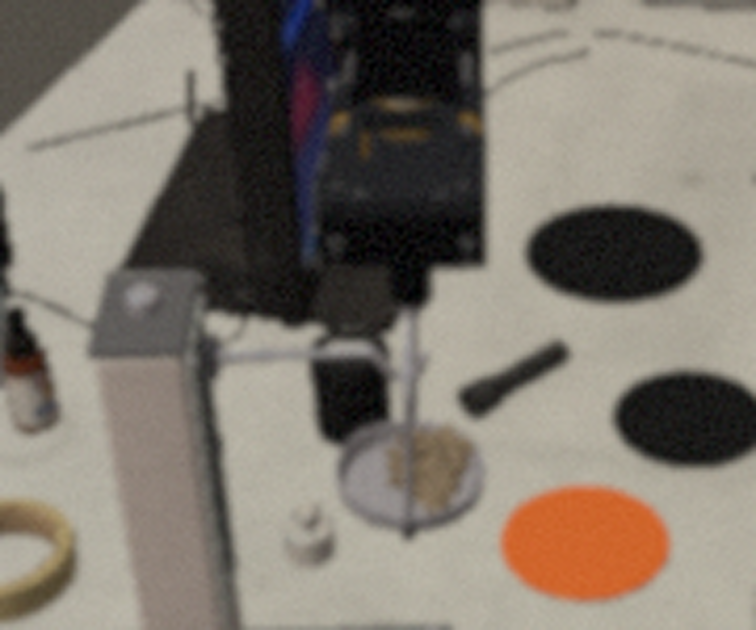

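View pics/c19.png

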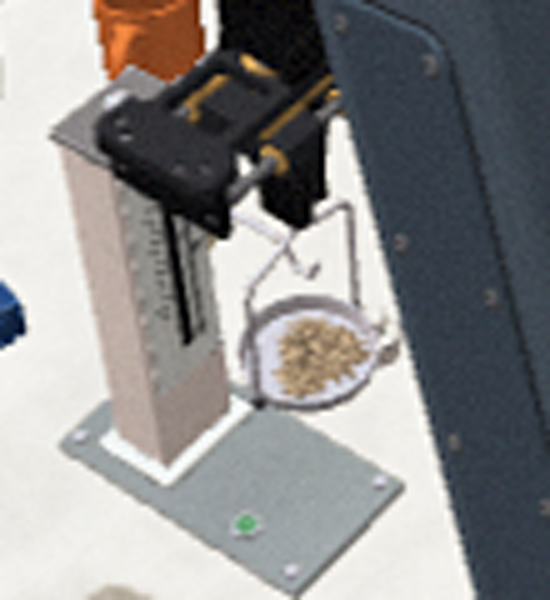

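Request:
play_rows(commands=[{"x":8,"y":0,"z":0,"spin":0},{"x":14,"y":0,"z":0,"spin":0},{"x":16,"y":0,"z":0,"spin":0},{"x":16,"y":-4,"z":0,"spin":0},{"x":10,"y":-10,"z":0,"spin":0.03},{"x":4,"y":-20,"z":0,"spin":0.06},{"x":0,"y":-28,"z":0,"spin":0.08},{"x":0,"y":-30,"z":0,"spin":0.08}])

```text
time: 39.95
position: [0.5177, -0.0054, 0.3024]
tool_rot: [-0.03, 0.999, -0.009, 0.011]
ft_force: [0.0, -0.1, -2.8]
grip_width: 0.0118
```

Run:
```python
from h import *
go([.488,-.2085,.20],2.784)
```

```text
t 39.95 pos [ 0.5177 -0.0054  0.3024] yaw -3.0819 zaxis [ 0.0228 -0.0168 -0.9996] F [ 0.04 -0.11 -2.82]
tool shift mm [  44.  -199.1  105.1] spin -5.866 grip 0.011786103926077202
```

Request:
play_rows(commands=[{"x":3,"y":-30,"z":0,"spin":0.07},{"x":2,"y":-32,"z":0,"spin":0.07},{"x":1,"y":-32,"z":0,"spin":0.07},{"x":0,"y":-32,"z":0,"spin":0.07},{"x":-2,"y":-28,"z":0,"spin":0.06},{"x":-2,"y":-18,"z":0,"spin":0.04},{"x":0,"y":-6,"z":0,"spin":0},{"x":0,"y":0,"z":0,"spin":0}])

```text
time: 40.75
position: [0.4917, -0.1979, 0.3039]
tool_rot: [0.176, 0.984, -0.008, 0.013]
ft_force: [-0.2, 0.3, -3.6]
grip_width: 0.0117
```

Run:
```python
from h import *
st(2);go([.488,-.2085,.20],2.784)
```

```text
[-0.589   0.2942  1.5853 -0.0041  1.2318 -1.8067] pitch -0.030326932496450354
t 40.85 pos [ 0.492  -0.1966  0.3039] yaw 2.79 zaxis [ 0.0231 -0.02   -0.9995] F [-0.2  -0.12 -2.66]
tool shift mm [  2.6 -11.4 104. ] spin 0.006 grip 0.01185528415466806
```

Request:
play_rows(commands=[{"x":1,"y":-4,"z":12,"spin":0},{"x":1,"y":-4,"z":20,"spin":0},{"x":0,"y":-3,"z":24,"spin":0},{"x":0,"y":0,"z":24,"spin":0},{"x":0,"y":0,"z":18,"spin":0},{"x":0,"y":0,"z":12,"spin":0},{"x":0,"y":0,"z":6,"spin":0},{"x":0,"y":0,"z":0,"spin":0}])

```text
time: 41.65
position: [0.4891, -0.2008, 0.1802]
tool_rot: [0.168, 0.986, -0.006, 0.012]
ft_force: [-1.1, -0.6, -2.3]
grip_width: 0.012
```

Run:
```python
from h import *
st(2);go([.488,-.2085,.138],2.784)
c=cams.camera("side");crop(c,"s20.png",280,150,160,130,5)
c=cams.camera("wrist");crop(c,"w20.png",220,120,220,180,3.6)
c=cams.camera("scene");crop(c,"c20.png",220,140,150,130,5)
```

```text
[-6.0050e-01  4.4530e-01  1.7365e+00 -1.8000e-03  9.2960e-01 -1.8318e+00] pitch -0.030189481555697117
t 41.75 pos [ 0.4897 -0.2014  0.1814] yaw 2.8033 zaxis [ 0.0241 -0.0183 -0.9995] F [ 0.22 -0.9  -2.48]
tool shift mm [ 0.5 -6.9 43.4] spin 0.019 grip 0.011850202591645927
```

View pics/s20.png

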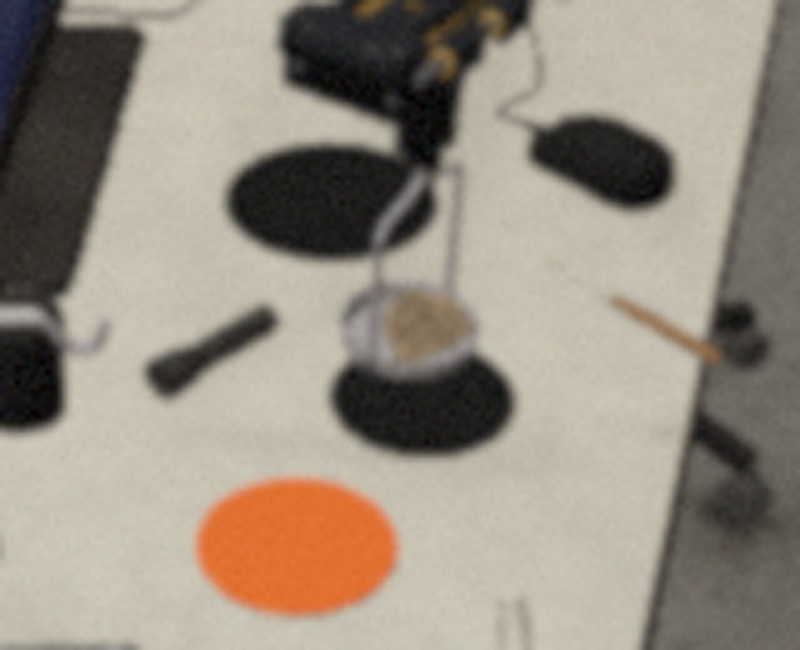

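View pics/w20.png

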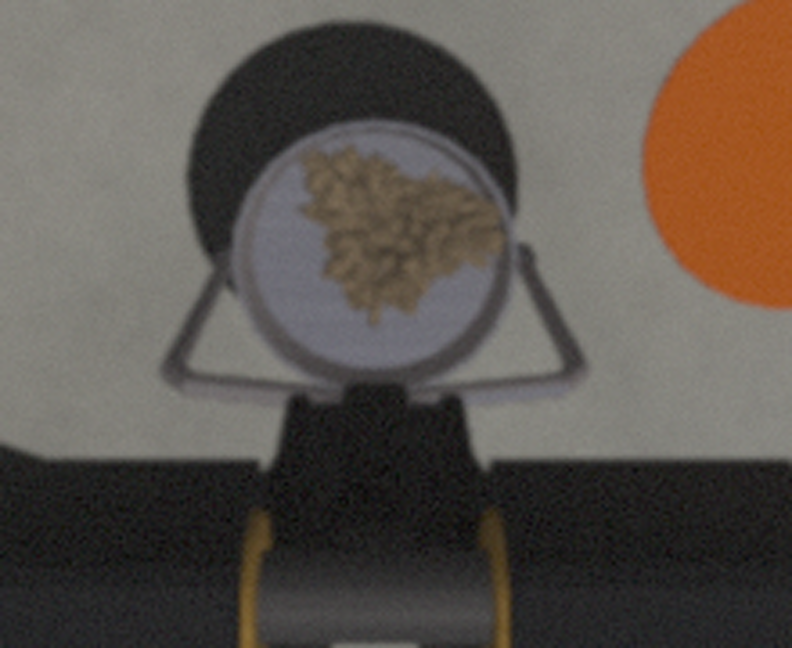

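View pics/c20.png

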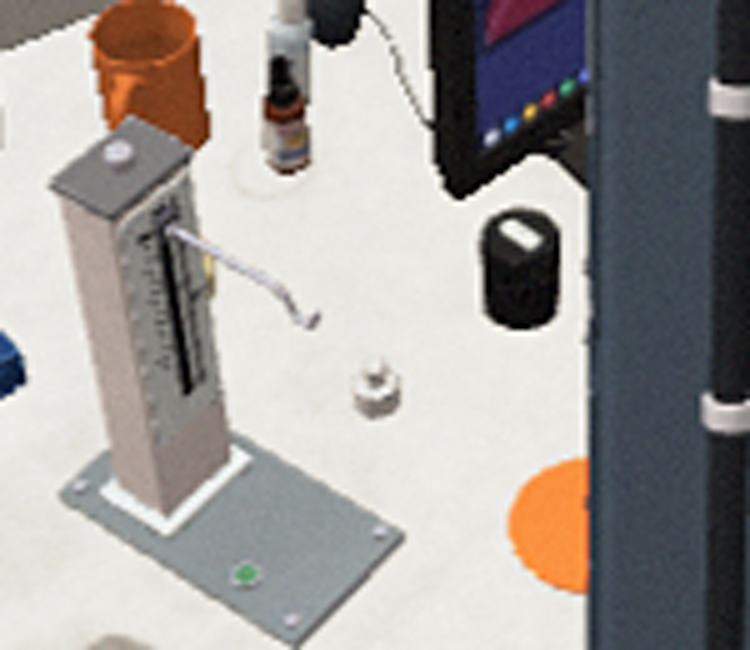

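Request:
play_rows(commands=[{"x":0,"y":-3,"z":8,"spin":0},{"x":0,"y":-4,"z":10,"spin":0},{"x":0,"y":-1,"z":8,"spin":0},{"x":0,"y":0,"z":5,"spin":0},{"x":0,"y":0,"z":3,"spin":0},{"x":0,"y":0,"z":0,"spin":0}])

```text
time: 42.5
position: [0.4891, -0.2123, 0.1465]
tool_rot: [0.169, 0.985, -0.008, 0.016]
ft_force: [-0.3, 0.5, -4.5]
grip_width: 0.0117
```

Run:
```python
from h import *
st(2);go([.488,-.2085,.138],2.784);avg(5)
```

```text
[-6.1850e-01  5.0010e-01  1.7629e+00 -1.4000e-03  8.4180e-01 -1.8486e+00] pitch -0.036776338085835025
t 42.6 pos [ 0.4894 -0.2124  0.1471] yaw 2.8021 zaxis [ 0.0293 -0.0222 -0.9993] F [-0.49 -0.47 -4.  ]
tool shift mm [2.9 3.3 8.9] spin 0.018 grip 0.0118894194893339
t 42.8 F [-0.034 -0.157 -3.424] sd [0.314 0.28  0.434] sem [0.14  0.125 0.194]
P [ 0.4896 -0.2125  0.1474] tau [-3.8000e-02 -3.9383e+01 -1.3532e+01 -4.6000e-02 -9.5000e-02 -2.0000e-03] [0.015 0.053 0.036 0.001 0.007 0.   ]
```

Request:
play_rows(commands=[{"x":1,"y":2,"z":3,"spin":0},{"x":0,"y":0,"z":3,"spin":0},{"x":0,"y":0,"z":2,"spin":0}])

```text
time: 43.15
position: [0.4901, -0.2104, 0.1398]
tool_rot: [0.169, 0.985, -0.009, 0.018]
ft_force: [-0.7, 0.7, -2.9]
grip_width: 0.0121
```

Run:
```python
from h import *
st(2);avg(8);go([.488,-.2085,.138],2.784)
```

```text
[-6.1460e-01  5.1060e-01  1.7712e+00 -1.6000e-03  8.2010e-01 -1.8450e+00] pitch -0.03963411184507004
t 43.6 F [ 0.087  0.078 -3.465] sd [0.385 0.349 0.402] sem [0.136 0.123 0.142]
P [ 0.4901 -0.2105  0.14  ] tau [ 6.0000e-03 -3.9692e+01 -1.3224e+01 -4.4000e-02 -1.1600e-01 -2.0000e-03] [0.009 0.05  0.019 0.005 0.004 0.   ]
t 43.65 pos [ 0.4901 -0.2106  0.1401] yaw 2.8023 zaxis [ 0.0319 -0.0239 -0.9992] F [-0.29 -0.36 -3.31]
tool shift mm [2.7 1.3 1.9] spin 0.018 grip 0.011749905308896202
```

Request:
play_rows(commands=[{"x":0,"y":0,"z":1.5,"spin":0},{"x":0,"y":0,"z":1.5,"spin":0}])

```text
time: 43.85
position: [0.492, -0.2115, 0.1393]
tool_rot: [0.169, 0.985, -0.01, 0.02]
ft_force: [0.1, 0.5, 6.4]
grip_width: 0.012
```

Run:
```python
from h import *
st(2);avg(8);go([.488,-.2085,.138],2.784)
```

```text
[-6.1460e-01  5.1230e-01  1.7702e+00 -4.0000e-04  8.1460e-01 -1.8449e+00] pitch -0.04443518157899673
t 44.3 F [0.229 1.036 5.192] sd [0.413 0.732 0.435] sem [0.146 0.259 0.154]
P [ 0.492  -0.2115  0.1393] tau [-4.8700e-01 -3.5518e+01 -1.1729e+01 -3.3000e-01 -4.4800e-01 -3.1000e-02] [0.007 0.135 0.087 0.012 0.009 0.001]
t 44.35 pos [ 0.492  -0.2114  0.1393] yaw 2.8017 zaxis [ 0.0362 -0.026  -0.999 ] F [-0.21  0.69  5.77]
tool shift mm [4.8 1.5 1.1] spin 0.018 grip 0.01212211768761614
```

Request:
play_rows(commands=[{"x":0,"y":0,"z":0,"spin":0},{"x":0,"y":0,"z":0,"spin":0},{"x":0,"y":0,"z":0,"spin":0},{"x":0,"y":0,"z":0,"spin":0},{"x":0,"y":0,"z":0,"spin":0},{"x":0,"y":0,"z":0,"spin":0},{"x":0,"y":0,"z":0,"spin":0}], grip=0.8)

```text
time: 45.05
position: [0.4929, -0.2124, 0.14]
tool_rot: [0.169, 0.985, -0.011, 0.021]
ft_force: [0.7, -0.2, 0.2]
grip_width: 0.0596
```

Run:
```python
from h import *
st(1);go([.488,-.2085,.138],2.784)
c=cams.camera("wrist");crop(c,"w21.png",220,120,220,180,3.6)
```

```text
[-6.1480e-01  5.1150e-01  1.7692e+00 -1.1000e-03  8.1300e-01 -1.8449e+00] pitch -0.04790751279858885
t 45.1 pos [ 0.4929 -0.2124  0.14  ] yaw 2.802 zaxis [ 0.0386 -0.0283 -0.9989] F [-0.12 -0.48 -0.28]
tool shift mm [6.  2.1 1.7] spin 0.018 grip 0.06332681287555764
```

View pics/w21.png

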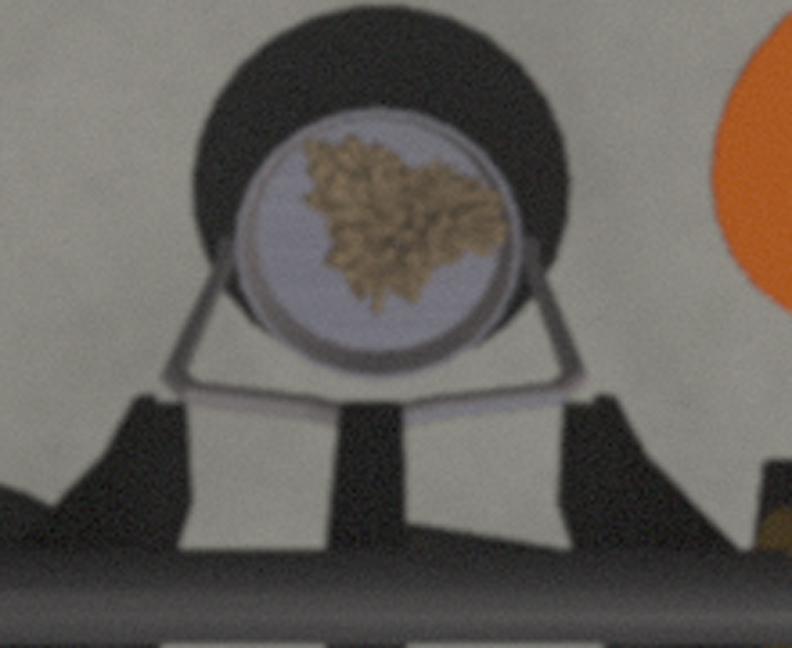

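Run:
```python
from h import *
o=robot.get_obs();c=cams.camera("wrist");W=w2c(c,o)
f=lambda p:(p[0]/3.6+220,p[1]/3.6+120)
P=[onz(c,W,f(p),.017) for p in [(237,242),(523,242),(380,107),(380,376)]];print("pan",np.round(P,4),np.mean(P,0))
M=[onz(c,W,f(p),.003) for p in [(193,185),(570,185),(382,5)]];print("mat",np.round(M,4))
# mat centre from circle through 3 pts
A=np.array([[2*(M[i][0]-M[0][0]),2*(M[i][1]-M[0][1])] for i in(1,2)]);b=[M[i][:2]@M[i][:2]-M[0][:2]@M[0][:2] for i in(1,2)]
m=np.linalg.solve(A,b);print(m,np.linalg.norm(M[0][:2]-m),"offset",np.linalg.norm(np.mean(P,0)[:2]-m))
c=cams.camera("side");crop(c,"s21.png",280,150,160,130,5)
```

```text
pan [[ 0.4818 -0.2502  0.017 ]
 [ 0.5085 -0.1738  0.017 ]
 [ 0.459  -0.1992  0.017 ]
 [ 0.5347 -0.2258  0.017 ]] [ 0.49598235 -0.21227895  0.017     ]
mat [[ 0.465  -0.2593  0.003 ]
 [ 0.5013 -0.1557  0.003 ]
 [ 0.4351 -0.1903  0.003 ]]
[ 0.48695758 -0.20886168] 0.05507041322923378 offset 0.009650078691245565
```

View pics/s21.png

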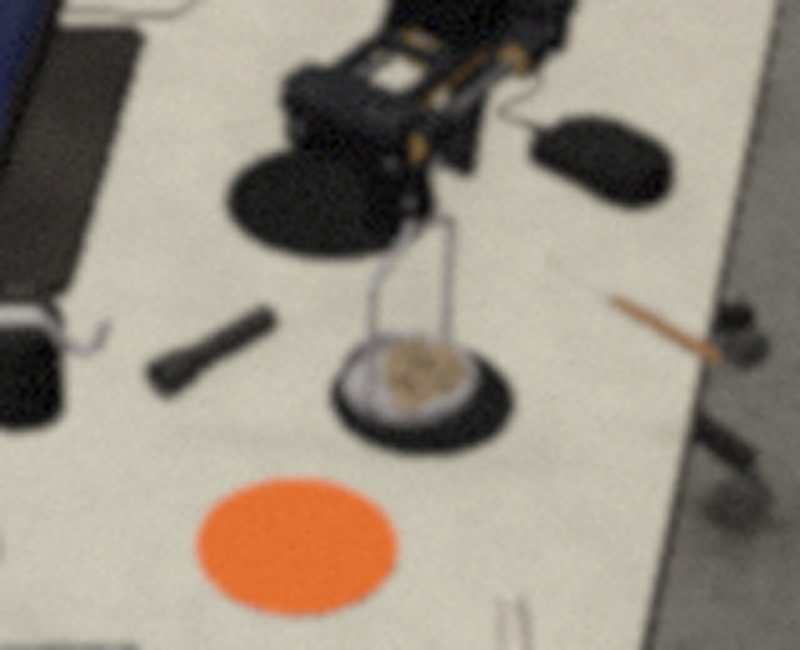

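Request:
play_rows(commands=[{"x":0,"y":0,"z":-8,"spin":0},{"x":0,"y":0,"z":-15,"spin":0},{"x":0,"y":0,"z":-25,"spin":0},{"x":0,"y":0,"z":-30,"spin":0},{"x":0,"y":0,"z":-30,"spin":0},{"x":0,"y":0,"z":-20,"spin":0},{"x":0,"y":0,"z":-8,"spin":0},{"x":0,"y":0,"z":0,"spin":0}])

```text
time: 46.05
position: [0.4869, -0.208, 0.2837]
tool_rot: [0.169, 0.985, -0.011, 0.021]
ft_force: [0.2, -0.0, -0.3]
grip_width: 0.0693
```

Run:
```python
from h import *
st(2);go([.488,-.2085,.138],2.784)
c=cams.camera("side");crop(c,"s22.png",210,150,230,170,3.4)
c=cams.camera("scene");crop(c,"c22.png",235,165,70,80,8)
avg(4)
```

```text
[-6.1460e-01  3.0890e-01  1.6293e+00 -9.0000e-04  1.1590e+00 -1.8451e+00] pitch -0.04439563426323723
t 46.15 pos [ 0.4862 -0.2076  0.282 ] yaw 2.802 zaxis [ 0.0358 -0.0262 -0.999 ] F [ 0.01  0.38 -0.03]
tool shift mm [  4.1   1.6 144. ] spin 0.018 grip 0.0695817854397669
t 46.4 F [-0.088 -0.203 -0.122] sd [0.608 0.379 0.586] sem [0.304 0.189 0.293]
P [ 0.4858 -0.2073  0.281 ] tau [ 2.6000e-02 -3.4408e+01 -1.8228e+01 -5.5000e-02 -9.2000e-02 -3.0000e-03] [0.006 0.151 0.092 0.    0.006 0.   ]
```

View pics/s22.png

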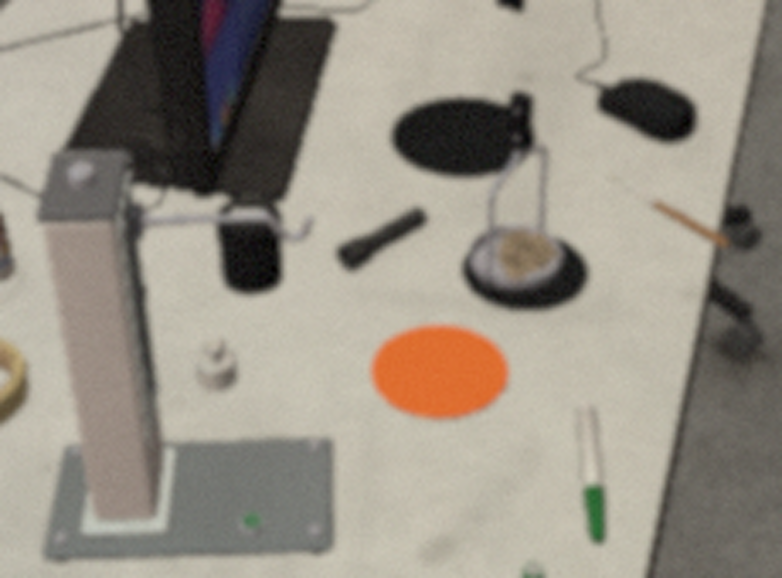

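View pics/c22.png

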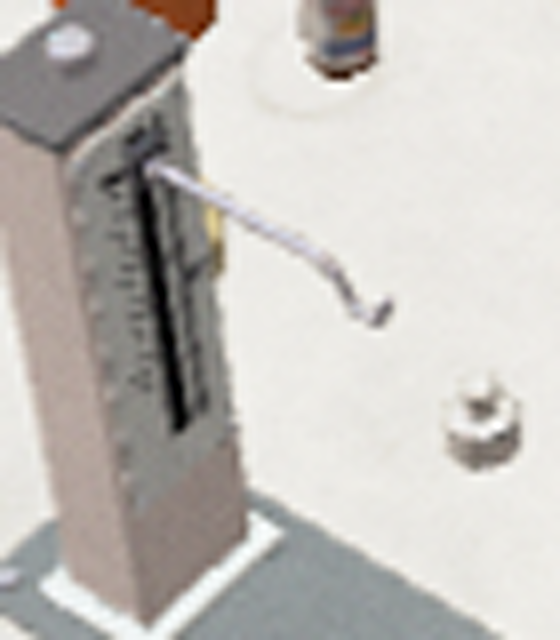

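Run:
```python
from h import *
print(robot.hand_in())
```

```text
the job is handed in; nothing more can be done
None
```

The pan was weighed on the spring scale's hook, lifted off and stood back on the small black mat. I handed the job in at about 46 s of the 72 s allowed.

**Weighing**
- I chose the mat as the smaller of the two black discs, the one the pan stood on at the start.
- The force sensor read the full load as about 3.3 N.
- I lowered the pan in stages and let go once the arm's force was zero within noise (0.07 ± 0.12 N), with the hook about 72 mm down.
- After letting go, the pan showed less than 0.02 px of movement over 2 s in the side camera, and the arm was clear of it.

**Last checks**
- **Hook:** it looks back at zero in the scene picture.
- **Pan:** it looks upright, with the specimen in it but a little off centre. It stands about 10 mm from the mat's centre, against a limit of 30 mm.
- **Other things:** the can looks unmoved and nothing I passed was touched. I did not check the vial separately.
- **Robot:** it is clear of everything, with its fingers about 10 cm above the pan's grip.

**Less certain**
- **Pointer:** I could only judge it from a small dark mark 60 to 70 mm down the scale, which fits the expected reading. I could not measure its gap to the hook, because the gripper hid it while the pan hung.
- **Sideways force:** the stirrup pressed sideways on the hook by up to about 3 N for about two seconds while I aligned it. I brought that close to zero before letting go.
- **Gripper tilt:** the gripper drifted up to about 3 degrees out of vertical during the moves. I partly corrected this before hanging the pan.

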